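# Pull the blue tote out from under the power bridge

## Task

Take the orange-handled pull hook from its cradle, reach in under the power bridge, drop the hook's blade behind the front wall of the blue tote and, touching the tote with the hook alone and not knocking the bridge, draw it towards you until it butts gently but firmly against the aluminium stop strip without tipping, its front square and flush with it. Then unhook and lay the hook back in both forks of its cradle the way it lay, blade hanging down, and leave the tote, its two neighbours and the other things on the bench where they are.

Things in the scene. Friction and masses are not known exactly. Their poses are not given: they have to be found in the camera images.
- blue_tote: Open blue plastic tote on the bench, its front part under the bridge: 115 long (x), 100 wide, 55 high, walls 4, 0.52 to 0.85 kg. Origin: on the bench under the middle of the front wall's outer face; +x runs back into the tote, away from the robot. Front wall x = 0 to 4; a lip at its rim (z 49 to 55) juts out to x = -5. Yaw may differ a few degrees from the strip's.
- tote_pocket (a point): In the blue tote: middle of the free pocket behind the front wall, at rim height (tote frame x = 19, y = 0, z = 55). The pocket is 30 long (tote x = 4 to 34), 92 wide, its floor at about z = 4; behind it fixed contents fill the tote to z = 45.
- yellow_tote: Yellow plastic tote of the same size and origin, full of parts: a bystander standing beside the blue one; leave it alone.
- carton: Brown open cardboard carton of the same size and origin: a bystander; leave it alone. The three stand in random order side by side, 130 to 165 between centres (at least 25 free between them).
- bridge: Fixed grey power bridge: a beam 100 deep (x = 0 to 100), 960 wide, from 150 to 240 above the bench (boxes on top near its ends to 300; sockets jut out 8), on blue posts at y = -430 and 430. Origin: on the bench below the middle of the beam's front edge (robot side); +x away from the robot. The tote's front wall stands 55 to 90 behind that edge.
- strip: Fixed aluminium stop strip on the bench between robot and bridge, 420 long (y), 16 wide, 24 high. Origin: on the bench at the middle of its far face, the one the tote must meet; +x away from the robot, square to that face. It is parallel to the bridge. Once the tote is against it, a pull of more than about 9 N at the rim starts to tip the tote over it.
- hook: Steel pull hook, 140 g. Origin: middle of the orange handle; +x along the shank to the blade, z up as it lies. Handle x = -21 to 21, 16 wide (y), 22 high, flat sides, black collar in front of it, x = 21 to 25, 22 wide, 28 high. Shank 8 x 8 to x = 88, at handle mid height. Blade at the end: x = 85 to 91, 30 wide, from z = 4 down to -30. Centre of mass about 45 ahead of the origin.
- hook_blade (a point): On the hook: middle of the lower edge of the blade's near face (hook frame x = 85, y = 0, z = -30).
- cradle: Fixed dark steel cradle, base 100 x 80 x 8, two upright posts at x = -17 and 17 (each 8 long, 34 wide), topped with orange flared prongs. Each fork has a flat floor at z = 75, about 14 wide there, its prongs flaring to about 36 wide at z = 97. Origin: on the bench midway between the posts; +x the way the hook points. It stands on the left or the right of the bench.
- cradle_seat (a point): Where the hook's origin lies when the hook rests in the cradle (cradle frame x = -56, y = 0, z = 79); axes as the cradle's and the resting hook's.
- iron_stand: Fixed black stand, 120 x 80, 70 high, on the other side of the bench from the cradle; origin on the bench under its middle.
- pliers: Loose red pliers, 150 long, lying flat on the bench; a bystander.
- board: Loose green circuit board, 100 x 65, about 11 high, flat on the bench near the robot; a bystander.
- solder_reel: Loose grey solder reel, 56 across, 42 high; a bystander.
- flux_bottle: Loose amber bottle, 40 across, 90 high; a bystander.
- driver: Loose screwdriver, 170 long; a bystander.
Not all that is in view belongs to the job. Leave any purple or red look-alike of the hook alone.

How it is judged:
By the outcome, as a careful person would: the job done as asked, in the order asked, and still so for the second after the job is handed in, with the robot touching nothing.
It also fails if it takes over 72 s, if anything falls off the work surface, if the arm or the gripper's body presses on something with over 40 N, if the wrist force passes 120 N, or if a joint passes its speed limit or range.

## Robot

A 7-joint arm with a two-finger parallel gripper is mounted at the origin on the work surface. World frame = base frame: x ahead of the robot, y to its left, z up, the work surface at z = 0. Lengths are in mm, angles in rad, forces in N, time in s.
With the tool pointing down it reaches from about 350 to 900 mm from the base axis. Payload 19.9 kg.
Tool frame: the origin (TCP) lies at the centre of the arm's flange, where the gripper is bolted on; the fingertips stand 199 mm ahead of it and the grasp point (between the pads) lies 180 mm ahead of it; z points along the fingers, y is the direction in which the jaws open and shut (so a half turn about z gives the same grasp; the last joint's range is limited). The gripper opens to 94 mm and grips with 3 to 60 N. Pads are 16 mm wide; open, the fingers measure 119 mm over their backs; the gripper's body (75 mm by 177 mm) begins 78 mm behind the grasp point.
Start: joints at [1.252, 0.417, -0.01, 1.614, 0.005, 1.111, -0.053], TCP at [171.406, -601.031, 404.625] pointing down, gripper open.
Joint ranges: [-2.81, 2.81], [-0.39, 2.02], [-1.27, 1.25], [0.06, 2.57], [-1.19, 4.33], [0.19, 2], [-2.82, 2.82]. Speed limits (rad/s): [1.89, 1.89, 2.39, 2.39, 3.01, 3.01, 3.01].

## Interface

Orientations are given as a unit quaternion [x, y, z, w].
In Python, from rig import sense, get_image, camera_info, sign_off gives the robot as it stands. The module is installed in compiled form; this text tells all that it offers.
- The arm moves only by the tool servo_tool, never from a script. Its argument "commands" is a list of rows, each an object with "linear": the shift along the tool's x, y, z in cm, a list of three; "twist": the turn, a rotation vector about the tool's x, y, z in rad, a list of three; "gripper": the opening, from 0 (shut) to 1 (fully open). In form: [{"linear": [tx, ty, tz], "twist": [rx, ry, rz], "gripper": gripper}, ...]. A call has exactly 5 rows; each row shifts and turns the commanded pose from where the row before left it, along the tool's axes as they then stand; what a row does not reach is not made up. A row lasts 1/10 s, in which the tool goes at most 50 mm and 8.59 degrees, less where a joint would pass 70% of its speed; a pose out of reach is approached as far as the arm can. A call with a gripper value outside its range is refused whole. The fingers move at their own pace and stop on an object; "newtons" is the grip in N (left out, the last holds). Time passes only in rows, so rows that do not move let the fingers close, or fill a call up. It gives the time, the measured TCP pose, the force and the opening at its end, in the units of the state.
- sense(): the state, without advancing time (a new reading comes with each control period).
- get_image(name): name is "scene" or "top" or "wrist"; returns the picture (480x640x3 uint8, red, green, blue); there is no depth.
- camera_info(name): a dict with "intrinsics" (3x3 intrinsics, pixels), "k1" (the pictures are not rectified: a ray, as slopes to the right and down, at radius r is drawn at 1 + k1 r^2 times it, then the intrinsics apply), "R" (3x3) and "t" (3): a world point X has camera coordinates R X + t; the wrist camera has in their place "T_tool_cam" (4x4, takes a point from camera to tool coordinates, whose origin is the TCP and whose axes are the flange's). Camera axes: x right, y down, z forward; pixel columns grow to the right and rows downward; lengths in mm; the calibration is good to about 2 mm. A picture is of the moment at which its call begins: read the wrist's pose just before it. camera_info takes no time and is no camera call.
- sign_off(): hands the job in, once; it reports no verdict.
The state is a dict: "t": time; "joints": joint angles; "qvel": joint speeds; "tau": joint torques, N m; "position": TCP position; "eef_rot": TCP orientation; "contact_force": force on the tool from outside, world axes, zero at the start; "wrist_torque": the same for the moment, N m; "finger_gap": opening from 0.0 (shut) to 1.0 (fully open).
Only numpy, scipy, OpenCV 4.12 (cv2) and the standard library are available. Lean on these libraries where they do the work, as an engineer would, in place of code of your own. Each camera call takes 0.05 s, during which the arm holds its last target. There are 200 camera calls.

## Working session

There is one attempt and no reset: what is moved stays moved. The work goes in short steps, Python scripts to look and compute and a tool call to move; the robot and the scene stay as the last step left them, time stands still between calls to the robot, and variables do not carry over. Pictures are saved under pics/ and viewed, about 8 in all and at most 12, crops included, and the job is handed in when it is done.

Besides the shell and the picture viewer there is one more tool, called by a JSON object that holds its "name" and its "arguments", one argument or row to a line. servo_tool: Moves the arm, as the interface text tells. Its arguments: {"type":"object","properties":{"commands":{"type":"array"},"newtons":{"type":"number"}},"required":["commands"]}

```bash
mkdir -p pics
cat > h.py <<'E'
import numpy as np, cv2
from rig import *
from scipy.spatial.transform import Rotation as Ro
def grab(n,f):
    im=get_image(n); cv2.imwrite('pics/'+f,im[:,:,::-1]); return im
def cam(n,s=None):
    c=camera_info(n); K=np.array(c['intrinsics'])
    if 'R' in c: R=np.array(c['R']);t=np.array(c['t'])
    else:
        s=s or sense(); T=np.eye(4);T[:3,:3]=Ro.from_quat(s['eef_rot']).as_matrix();T[:3,3]=s['position']
        M=np.linalg.inv(T@np.array(c['T_tool_cam'])); R=M[:3,:3];t=M[:3,3]
    return K,c['k1'],R,t
def ray(C,uv):
    K,k,R,t=C; d=(np.atleast_2d(uv).astype(float)-K[:2,2])/[K[0,0],K[1,1]]; u=d.copy()
    for _ in range(30): u=d/(1+k*(u**2).sum(1,keepdims=True))
    v=np.c_[u,np.ones(len(u))]@R; return -R.T@t, v/np.linalg.norm(v,axis=1,keepdims=True)
def plane(C,uv,z):
    o,v=ray(C,uv); return o+v*((z-o[2])/v[:,2])[:,None]
def proj(C,X):
    K,k,R,t=C; p=np.atleast_2d(X)@R.T+t; u=p[:,:2]/p[:,2:]; u=u*(1+k*(u**2).sum(1,keepdims=True)); return u*[K[0,0],K[1,1]]+K[:2,2]
E
python3 - <<'E'
from h import *
print(sense())
for n in('scene','top'):
    grab(n,n+'0.png'); c=cam(n); print(n,c, -c[2].T@c[3])
print(camera_info('wrist'))
E
```

```text
{'t': 0.0, 'joints': array([ 1.25152013,  0.41796539, -0.01029819,  1.61413743,  0.00466682,
        1.11070548, -0.05301436]), 'qvel': array([ 3.92066853e-05, -1.11323577e-03,  6.18371288e-04,  5.26809297e-04,
       -1.47068353e-03,  1.52306455e-04, -2.23253589e-04]), 'tau': array([ 4.32440120e-04, -8.51242018e+01,  6.39286749e-01, -4.25987327e+01,
       -4.88305022e-02,  1.86375441e-02,  1.06524631e-04]), 'position': array([ 171.3586923 , -600.92007065,  404.04596571]), 'eef_rot': array([ 9.90372126e-01,  1.38429394e-01, -1.13167344e-04, -5.84966185e-04]), 'contact_force': array([-0.06489004, -0.4633772 , -0.12447422]), 'wrist_torque': array([-0.03474906, -0.00943699,  0.03375849]), 'finger_gap': 0.9991465791310603}
scene (array([[572.9142314 ,   0.        , 317.32044242],
       [  0.        , 572.9142314 , 238.13413435],
       [  0.        ,   0.        ,   1.        ]]), -0.0019335964851295052, array([[-0.79951817,  0.60064112, -0.0009705 ],
       [ 0.57188387,  0.7607432 , -0.30695052],
       [-0.1836288 , -0.24596753, -0.95172498]]), array([ 401.07842903, -300.96421658, 1
[... 339 characters left out ...]
      [ 0.11241815, -0.00247619, -0.9936579 ]]), array([  17.29079765,  502.63049103, 1349.67794639])) [ 347.01859536   35.16921915 1397.46490534]
{'intrinsics': array([[421.63166482,   0.        , 314.61314406],
       [  0.        , 421.63166482, 239.90720429],
       [  0.        ,   0.        ,   1.        ]]), 'k1': -0.07211158645036976, 'T_tool_cam': array([[ 9.75641788e-04, -9.57917084e-01, -2.87043390e-01,
         8.38200760e+01],
       [ 9.99998679e-01,  1.30768838e-03, -9.65068525e-04,
        -3.03560527e-01],
       [ 1.29981893e-03, -2.87042069e-01,  9.57917095e-01,
         2.00364028e+01],
       [ 0.00000000e+00,  0.00000000e+00,  0.00000000e+00,
         1.00000000e+00]])}
```

View pics/top0.png

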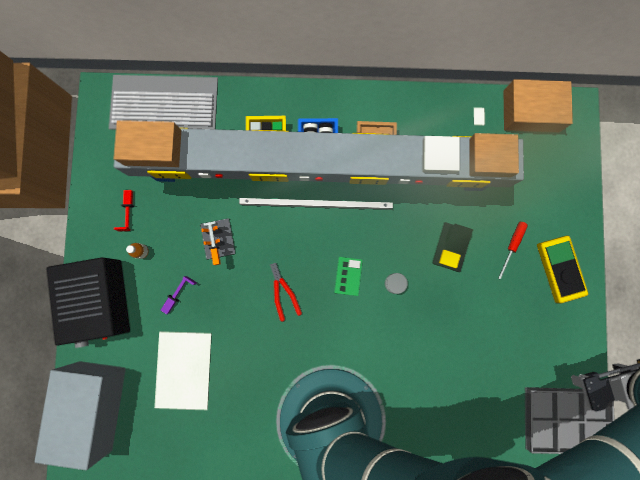

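View pics/scene0.png

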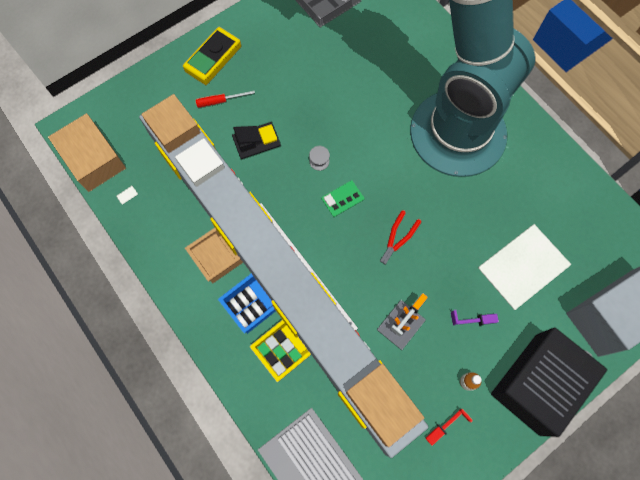

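Top view: cradle and orange hook are on the left at about (213,240), handle (215,257), pointing away. The strip runs (240,203) to (392,206), and the blue tote is behind the bridge at (318,127). The scene view shows the blue tote at (248,303), between the yellow tote and the carton. Next I'll enlarge and mask these.

Run:
```python
from h import *
s=cv2.imread('pics/scene0.png');t=cv2.imread('pics/top0.png')
def cr(im,x,y,w,h,f): return cv2.resize(im[y:y+h,x:x+w],None,fx=f,fy=f,interpolation=cv2.INTER_CUBIC)
a=cr(s,190,230,160,120,5)[:, :]           # 800x600
a=cr(s,200,260,100,75,4)                  # 400x300
b=cr(s,370,285,75,75,4); c=cr(t,190,205,75,75,4); d=cr(t,230,110,100,75,4)
cv2.imwrite('pics/c1.png',np.vstack([np.hstack([a,b]),np.hstack([d,c])]))
hs,ht=[cv2.cvtColor(i,cv2.COLOR_BGR2HSV) for i in (s,t)]
def comp(m,C,z,n):
    k,l,st,ce=cv2.connectedComponentsWithStats(m)
    for i in range(1,k):
        if st[i,4]>25:
            p=np.argwhere(l==i)[:,::-1]; r=cv2.minAreaRect(p.astype(np.float32)); q=cv2.boxPoints(r)
            print(n,st[i,4],ce[i].round(1),q.round(1).tolist(),plane(C,q,z)[:,:2].round(0).tolist())
S,T=cam('scene'),cam('top')
comp(cv2.inRange(hs,(100,150,60),(125,255,255)),S,55,'blueS')
comp(cv2.inRange(ht,(100,150,60),(125,255,255)),T,55,'blueT')
comp(cv2.inRange(hs,(8,190,150),(19,255,255)),S,85,'orS')
comp(cv2.inRange(ht,(8,190,150),(19,255,255)),T,85,'orT')
m=cv2.inRange(ht,(0,0,170),(180,40,255)); m[:195]=0; m[212:]=0; m[:,:230]=0; m[:,400:]=0
comp(m,T,24,'strip')
```

```text
blueS 3092 [569.4  34.4] [[526.7000122070312, 33.29999923706055], [564.9000244140625, -6.699999809265137], [611.2999877929688, 37.70000076293945], [573.0, 77.69999694824219]] [[-340.0, -108.0], [-529.0, -143.0], [-526.0, 50.0], [-342.0, 79.0]]
blueS 1015 [247.9 301.6] [[217.10000610351562, 298.8999938964844], [250.89999389648438, 272.8999938964844], [278.5, 308.79998779296875], [244.6999969482422, 334.79998779296875]] [[815.0, 3.0], [710.0, -1.0], [708.0, 115.0], [811.0, 118.0]]
blueT 312 [317.8 122.5] [[298.0, 118.0], [337.0, 118.0], [337.0, 132.0], [298.0, 132.0]] [[808.0, 112.0], [812.0, 6.0], [772.0, 5.0], [769.0, 111.0]]
orS 31 [473.2 385.3] [[468.70001220703125, 386.70001220703125], [469.20001220703125, 382.79998779296875], [479.0, 384.0], [478.5, 387.8999938964844]] [[464.0, 534.0], [457.0, 528.0], [441.0, 544.0], [447.0, 550.0]]
orT 98 [214.6 256.2] [[210.0, 249.0], [216.0, 247.8000030517578], [219.10000610351562, 263.3999938964844], [213.10000610351562, 264.6000061035156]] [[441.0, 326.0], [445.0, 311.0], [405.0, 300.0], [401.0, 316.0]]
strip 840 [315.3 202.6] [[238.89999389648438, 203.0], [239.0, 197.5], [392.1000061035156, 202.10000610351562], [392.0, 207.60000610351562]] [[574.0, 267.0], [589.0, 267.0], [589.0, -152.0], [574.0, -152.0]]
```

View pics/c1.png

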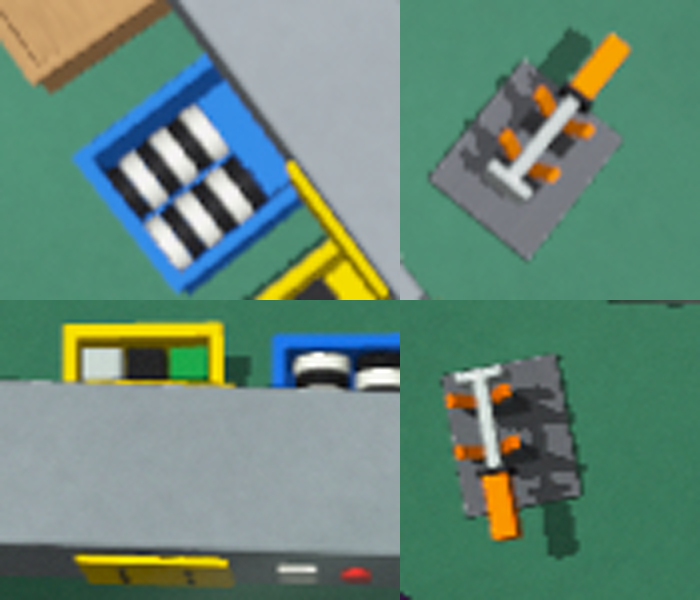

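Blue tote's back rim corners are in the scene at about (219.3,299.5) and (246.2,333.2). In the top view the hook blade is at (209.5,223.8) and its handle end at (216.2,264.2).

Run:
```python
from h import *
S,T=cam('scene'),cam('top'); f=lambda a:a.round(1).tolist()
q=plane(S,[(219.3,299.5),(246.2,333.2)],55); print('tote back S',f(q)); 
print('tote back T',f(plane(T,[(298.3,118.3),(337,118.5)],55)))
d=q[1]-q[0]; print('yaw',np.arctan2(-d[0],d[1]))
print('handle end T',f(plane(T,(216.2,264.2),90)),'blade',f(plane(T,(209.5,223.75),83)))
print('handle end S',f(plane(S,(370+220/4,285+43/4),90)),'blade',f(plane(S,(370+112/4,285+180/4),83)))
im=cv2.imread('pics/top0.png'); ht=cv2.cvtColor(im,cv2.COLOR_BGR2HSV)
m=cv2.inRange(ht,(0,0,150),(180,60,255))
E0=[]
for u in range(246,388,4):
    r=np.flatnonzero(m[195:212,u])+195
    if len(r): E0.append((u,r[0]-.5,r[-1]+.5))
E0=np.array(E0)
for k,z in((1,24),(2,24)):
    P=plane(T,E0[:,[0,k]],z); print('strip',k,np.polyfit(P[:,1],P[:,0],1))
# bridge front top edge: brightness drop along columns
g=cv2.cvtColor(im,cv2.COLOR_BGR2GRAY).astype(float)
B=[]
for u in range(185,420,5):
    col=np.diff(cv2.GaussianBlur(g[160:185,u:u+1],(1,3),0)[:,0]); B.append((u,160.5+np.argmin(col[:18])))
P=plane(T,np.array(B),240); print('bridge',np.median(P[:,0]),np.polyfit(P[:,1],P[:,0],1),np.percentile(P[:,0],[10,90]))
```

```text
tote back S [[811.9, 7.8, 55.0], [806.1, 116.6, 55.0]]
tote back T [[807.5, 111.2, 55.0], [810.1, 5.6, 55.0]]
yaw 0.053437826725000734
handle end T [[402.3, 306.7, 90.0]] blade [[507.3, 331.1, 83.0]]
handle end S [[407.3, 309.4, 90.0]] blade [[511.0, 334.0, 83.0]]
strip 1 [7.51235752e-04 5.89217876e+02]
strip 2 [6.38802377e-04 5.73523036e+02]
bridge 613.7934627524105 [-6.99045961e-03  6.12532840e+02] [603.61127398 614.97335668]
```

Estimates so far:
- Strip far face at x≈589
- Bridge edge at x≈614
- Tote front centre near (694,57), yaw about 0.04
- Hook origin near (423,312,79), yaw 0.23

I'll swing the arm over to the hook.

{"name": "servo_tool", "arguments": {
  "commands": [
    {"linear": [3.3, -2.2, 0], "twist": [0, 0, 0], "gripper": 1},
    {"linear": [3.3, -2.2, 0], "twist": [0, 0, 0], "gripper": 1},
    {"linear": [3.3, -2.2, 0], "twist": [0, 0, 0], "gripper": 1},
    {"linear": [3.3, -2.2, 0], "twist": [0, 0, 0], "gripper": 1},
    {"linear": [3.3, -2.2, 0], "twist": [0, 0, 0], "gripper": 1}
  ]
}}

```text
t: 0.6
position: [300.7, -448.6, 404.5]
eef_rot: [0.99, 0.138, -0.0, -0.0]
contact_force: [0.4, -1.1, 0.2]
finger_gap: 0.998
```

{"name": "servo_tool", "arguments": {
  "commands": [
    {"linear": [3.3, -2.2, 0], "twist": [0, 0, 0], "gripper": 1},
    {"linear": [3.3, -2.2, 0], "twist": [0, 0, 0], "gripper": 1},
    {"linear": [3.3, -2.2, 0], "twist": [0, 0, 0], "gripper": 1},
    {"linear": [3.3, -2.2, 0], "twist": [0, 0, 0], "gripper": 1},
    {"linear": [3.3, -2.2, 0], "twist": [0, 0, 0], "gripper": 1}
  ]
}}

```text
t: 1.1
position: [429.1, -297.5, 404.5]
eef_rot: [0.99, 0.138, -0.0, -0.0]
contact_force: [0.6, 0.3, 0.3]
finger_gap: 1.002
```

{"name": "servo_tool", "arguments": {
  "commands": [
    {"linear": [1.1, -3.9, 0], "twist": [0, 0, 0], "gripper": 1},
    {"linear": [1.1, -3.9, 0], "twist": [0, 0, 0], "gripper": 1},
    {"linear": [1.1, -3.9, 0], "twist": [0, 0, 0], "gripper": 1},
    {"linear": [1.1, -3.9, 0], "twist": [0, 0, 0], "gripper": 1},
    {"linear": [1.1, -3.9, 0], "twist": [0, 0, 0], "gripper": 1}
  ]
}}

```text
t: 1.6
position: [427.4, -94.8, 404.6]
eef_rot: [0.99, 0.138, -0.0, 0.0]
contact_force: [0.5, 0.4, 1.1]
finger_gap: 1.004
```

{"name": "servo_tool", "arguments": {
  "commands": [
    {"linear": [1.1, -3.9, 0], "twist": [0, 0, 0], "gripper": 1},
    {"linear": [1.1, -3.9, 0], "twist": [0, 0, 0], "gripper": 1},
    {"linear": [1.1, -3.9, 0], "twist": [0, 0, 0], "gripper": 1},
    {"linear": [1.1, -3.9, 0], "twist": [0, 0, 0], "gripper": 1},
    {"linear": [1.1, -3.9, 0], "twist": [0, 0, 0], "gripper": 1}
  ]
}}

```text
t: 2.1
position: [426.8, 107.8, 404.7]
eef_rot: [0.99, 0.138, 0.0, 0.0]
contact_force: [1.4, -0.7, 0.4]
finger_gap: 1.001
```

```bash
cat > st.py <<'E'
from h import *
s=sense(); R=Ro.from_quat(s['eef_rot']).as_matrix(); p=np.array(s['position'])
print('t',s['t'],'pos',p.round(1),'j',np.round(s['joints'],3),'F',np.round(s['contact_force'],2),'gap',round(s['finger_gap'],3))
print('pitch',np.arctan2(np.hypot(*R[:2,2]),-R[2,2]).round(4),'zdir heading',np.arctan2(R[1,2],R[0,2]).round(4),'x heading',np.arctan2(R[1,0],R[0,0]).round(4),'y tilt',R[2,1].round(4),'y heading',np.arctan2(R[1,1],R[0,1]).round(4),'grasp',(p+180*R[:,2]).round(1))
open('log.txt','a').write(repr((list(s['joints']),list(p),list(s['eef_rot'])))+'\n')
E
python3 st.py
```

```text
t 2.1 pos [426.8 107.8 404.7] j [ 0.225  0.112 -0.575  2.033  0.071  1.016 -1.678] F [ 1.37 -0.69  0.4 ] gap 1.001
pitch 0.0001 zdir heading -0.9599 x heading 0.2777 y tilt 0.0001 y heading -1.2931 grasp [426.8 107.8 224.7]
```

{"name": "servo_tool", "arguments": {
  "commands": [
    {"linear": [-1.8, -4.1, 1.0], "twist": [0, 0, 0], "gripper": 1},
    {"linear": [-1.8, -4.1, 1.0], "twist": [0, 0, 0], "gripper": 1},
    {"linear": [-1.8, -4.1, 1.0], "twist": [0, 0, 0], "gripper": 1},
    {"linear": [-1.8, -4.1, 1.0], "twist": [0, 0, 0], "gripper": 1},
    {"linear": [-1.8, -4.1, 1.0], "twist": [0, 0, 0.047], "gripper": 1}
  ]
}}

```text
t: 2.6
position: [283.0, 279.6, 354.4]
eef_rot: [0.993, 0.115, 0.0, 0.0]
contact_force: [2.0, 1.2, -0.6]
finger_gap: 0.999
```

{"name": "servo_tool", "arguments": {
  "commands": [
    {"linear": [0, 0, 0], "twist": [0, 0.12, 0], "gripper": 1},
    {"linear": [0, 0, 0], "twist": [0, 0.12, 0], "gripper": 1},
    {"linear": [0, 0, 0], "twist": [0, 0.12, 0], "gripper": 1},
    {"linear": [0, 0, 0], "twist": [0, 0.12, 0], "gripper": 1},
    {"linear": [0, 0, 0], "twist": [0, 0.12, 0], "gripper": 1}
  ]
}}

```text
t: 3.1
position: [281.9, 276.9, 359.9]
eef_rot: [0.96, 0.118, 0.252, -0.034]
contact_force: [0.4, 0.1, 0.4]
finger_gap: 0.999
```

```bash
python3 st.py
```

```text
t 3.1 pos [281.9 276.9 359.9] j [-0.07   0.    -0.879  2.303  0.672  0.528 -2.81 ] F [0.35 0.11 0.42] gap 0.999
pitch 0.5142 zdir heading 0.2568 x heading 0.2423 y tilt -0.0062 y heading -1.325 grasp [367.6 299.4 203.2]
```

```bash
cat > kin.py <<'E'
from h import *
import itertools, ast
from scipy.optimize import least_squares
D=[([1.25152013,0.41796539,-0.01029819,1.61413743,0.00466682,1.11070548,-0.05301436],[171.3586923,-600.92007065,404.04596571],[9.90372126e-01,1.38429394e-01,-1.13167344e-04,-5.84966185e-04])]
D+=[ast.literal_eval(l) for l in open('log.txt').read().replace('np.float64','').splitlines()]
Z=lambda a:Ro.from_euler('z',a).as_matrix(); Y=lambda a:Ro.from_euler('y',a).as_matrix()
def fk(q,P,s):
    H,A,e,B,f,w,L,o1,o7=P; v=lambda x,z:np.array([x,0,z])
    q=np.array(q)*s; R=Z(q[0]+o1)@Y(q[1]); p=v(0,H)
    R=R@Z(q[2]); p=p+R@v(e,A); R=R@Y(q[3]); p=p+R@v(f,0)
    R=R@Z(q[4]); p=p+R@v(0,B); R=R@Y(q[5]); p=p+R@v(w,L); R=R@Z(q[6]+o7)
    return p,R
E
cat > fit.py <<'E'
from kin import *
res=[]
for s in itertools.product([1,-1],repeat=4):
  sg=np.array([s[0],1,s[1],1,s[2],1,s[3]])
  for o1,o7 in itertools.product([0,np.pi/2,np.pi,-np.pi/2],repeat=2):
    e=0
    P=[0,0,0,0,0,0,0,o1,o7]
    e=sum(np.linalg.norm(fk(d[0],P,sg)[1]-Ro.from_quat(d[2]).as_matrix()) for d in D)
    res.append((e,sg.tolist(),o1,o7))
res.sort(key=lambda r:r[0]); print(res[:3])
_,sg,o1,o7=res[0]
f=lambda x:np.concatenate([fk(d[0],[*x,o1,o7],sg)[0]-d[1] for d in D]+[0.01*(x-[360,420,0,400,0,0,100])])
r=least_squares(f,[360,420,0,400,0,0,100]); print(r.x.round(1),r.fun.round(2))
np.save('kin.npy',np.r_[r.x,o1,o7,sg])
E
python3 fit.py
```

```text
[(np.float64(1.3451622639586309e-08), [-1, 1, -1, 1, -1, 1, -1], 0, 1.5707963267948966), (np.float64(1.0031814185658539), [-1, 1, -1, 1, -1, 1, -1], -1.5707963267948966, 0), (np.float64(1.0031814228189655), [-1, 1, -1, 1, -1, 1, -1], 1.5707963267948966, 3.141592653589793)]
[  17.5  613.9   18.5  407.2 -125.    58.9  102. ] [ 2.910e+01  6.520e+00 -4.190e+00 -1.254e+01  7.310e+00  1.051e+01
  2.000e-02  6.750e+00 -6.290e+00 -3.420e+00  1.940e+00  1.800e-01
  7.000e-02 -1.250e+00  5.900e-01  2.000e-02]
```

{"name": "servo_tool", "arguments": {
  "commands": [
    {"linear": [0, 0, 0], "twist": [0, 0, -0.14], "gripper": 1},
    {"linear": [0, 0, 0], "twist": [0, 0, -0.14], "gripper": 1},
    {"linear": [0, 0, 0], "twist": [0, 0, -0.14], "gripper": 1},
    {"linear": [0, 0, 0], "twist": [0, 0, -0.14], "gripper": 1},
    {"linear": [0, 0, 0], "twist": [0, 0, -0.14], "gripper": 1}
  ]
}}

```text
t: 3.6
position: [284.0, 275.2, 360.2]
eef_rot: [0.864, 0.436, 0.246, 0.054]
contact_force: [-1.3, -0.5, 0.6]
finger_gap: 1.003
```

{"name": "servo_tool", "arguments": {
  "commands": [
    {"linear": [0, 0, 0], "twist": [0, 0, -0.14], "gripper": 1},
    {"linear": [0, 0, 0], "twist": [0, 0, -0.14], "gripper": 1},
    {"linear": [0, 0, 0], "twist": [0, 0, -0.14], "gripper": 1},
    {"linear": [0, 0, 0], "twist": [0, 0, -0.14], "gripper": 1},
    {"linear": [0, 0, 0], "twist": [0, 0, -0.14], "gripper": 1}
  ]
}}

```text
t: 4.1
position: [284.0, 275.2, 360.2]
eef_rot: [0.662, 0.706, 0.213, 0.136]
contact_force: [-0.8, -0.4, 0.0]
finger_gap: 1.001
```

{"name": "servo_tool", "arguments": {
  "commands": [
    {"linear": [0, 0, 0], "twist": [0, 0, -0.14], "gripper": 1},
    {"linear": [0, 0, 0], "twist": [0, 0, -0.14], "gripper": 1},
    {"linear": [0, 0, 0], "twist": [0, 0, -0.14], "gripper": 1},
    {"linear": [0, 0, 0], "twist": [0, 0, -0.14], "gripper": 1},
    {"linear": [0, 0, 0], "twist": [0, 0, -0.14], "gripper": 1}
  ]
}}

```text
t: 4.6
position: [284.0, 275.2, 360.2]
eef_rot: [0.38, 0.89, 0.153, 0.2]
contact_force: [0.0, 0.1, 0.2]
finger_gap: 0.999
```

{"name": "servo_tool", "arguments": {
  "commands": [
    {"linear": [0, 0, 0], "twist": [0, 0, -0.14], "gripper": 1},
    {"linear": [0, 0, 0], "twist": [0, 0, -0.14], "gripper": 1},
    {"linear": [0, 0, 0], "twist": [0, 0, -0.14], "gripper": 1},
    {"linear": [0, 0, 0], "twist": [0, 0, -0.14], "gripper": 1},
    {"linear": [0, 0, 0], "twist": [0, 0, -0.14], "gripper": 1}
  ]
}}

```text
t: 5.1
position: [284.0, 275.2, 360.2]
eef_rot: [0.052, 0.966, 0.075, 0.241]
contact_force: [-0.6, -0.2, -0.4]
finger_gap: 1.0
```

```bash
python3 st.py
```

```text
t 5.1 pos [284.  275.2 360.2] j [-5.900e-02  1.000e-03 -8.820e-01  2.301e+00  6.630e-01  5.310e-01
 -3.000e-03] F [-0.55 -0.19 -0.38] gap 1.0
pitch 0.5098 zdir heading 0.2499 x heading 2.9878 y tilt 0.1705 y heading 1.5061 grasp [369.1 297.  203.1]
```

{"name": "servo_tool", "arguments": {
  "commands": [
    {"linear": [0, 0, 0], "twist": [0, 0, -0.114], "gripper": 1},
    {"linear": [0, 0, 0], "twist": [0, 0, -0.114], "gripper": 1},
    {"linear": [0, 0, 0], "twist": [0, 0, -0.114], "gripper": 1},
    {"linear": [0, 0, 0], "twist": [0, -0.14, 0], "gripper": 1},
    {"linear": [0, 0, 0], "twist": [0, 0, 0], "gripper": 1}
  ]
}}

```text
t: 5.6
position: [284.3, 274.5, 360.0]
eef_rot: [-0.107, 0.948, 0.037, 0.297]
contact_force: [-0.4, -0.4, -0.2]
finger_gap: 0.999
```

```bash
python3 st.py
cat > fit2.py <<'E'
from kin import *
sg=np.array([-1,1,-1,1,-1,1,-1])
def frames(q):
    q=np.array(q)*sg; R=np.eye(3); F=[R]
    for i,a in enumerate(q): R=R@((Y if i%2 else Z)(a)); F.append(R)
    return F
# linear LSQ on link offsets (x,y,z) in frames 0..6 with tiny ridge
Am=[];b=[]
for q,p,_ in D:
    F=frames(q); Am.append(np.hstack(F[:7])); b.append(p)
A=np.vstack(Am); b=np.hstack(b)
lam=0.02; x=np.linalg.solve(A.T@A+lam**2*np.eye(21),A.T@b); print(x.reshape(7,3).round(0), (A@x-b).round(1))
E
python3 fit2.py
```

```text
t 5.6 pos [284.3 274.5 360. ] j [-0.07  -0.005 -0.89   2.326  0.88   0.507  0.117] F [-0.38 -0.38 -0.23] gap 0.999
pitch 0.6072 zdir heading 0.2354 x heading -2.9183 y tilt 0.0056 y heading 1.798 grasp [384.2 298.5 212.1]
[[ -88.   -9.  113.]
 [ 177.   15.  113.]
 [  13.   15.  156.]
 [   4.    9.  156.]
 [-113.    9.  162.]
 [  44.    4.  162.]
 [  -3.    4.   18.]] [ 0.   0.2 -0.2  0.2 -0.3  0.1 -0.5  0.5  0.4 -0.4 -0.7  0.4  0.7  0.3
 -0.8]
```

{"name": "servo_tool", "arguments": {
  "commands": [
    {"linear": [1.0, 0, 1.7], "twist": [0, -0.04, 0], "gripper": 1},
    {"linear": [1.0, 0, 1.7], "twist": [0, -0.04, 0], "gripper": 1},
    {"linear": [1.1, 0, 1.6], "twist": [0, -0.04, 0], "gripper": 1},
    {"linear": [1.2, 0, 1.6], "twist": [0, -0.03, 0], "gripper": 1},
    {"linear": [0, 0, 0], "twist": [0, 0, 0], "gripper": 1}
  ]
}}

```text
t: 6.1
position: [290.1, 275.3, 283.9]
eef_rot: [-0.104, 0.927, 0.041, 0.358]
contact_force: [-0.5, -0.2, -0.7]
finger_gap: 0.999
```

```bash
python3 st.py; python3 fit2.py|tail -3; python3 -c "
from h import *
grab('wrist','w1.png')"
```

```text
t 6.1 pos [290.1 275.3 283.9] j [-0.193  0.245 -0.857  2.414  1.652  0.665 -0.641] F [-0.53 -0.15 -0.67] gap 0.999
pitch 0.7382 zdir heading 0.2253 x heading -2.9184 y tilt 0.001 y heading 1.795 grasp [408.2 302.4 150.7]
 [ 20.  11. 188.]
 [-21.  11. 108.]] [ 0.1  0.2 -0.1  0.1 -0.4  0.  -0.3  1.   0.9 -0.3  0.4  1.   0.4 -1.7
 -1.8 -0.   0.5  0.1]
```

View pics/w1.png

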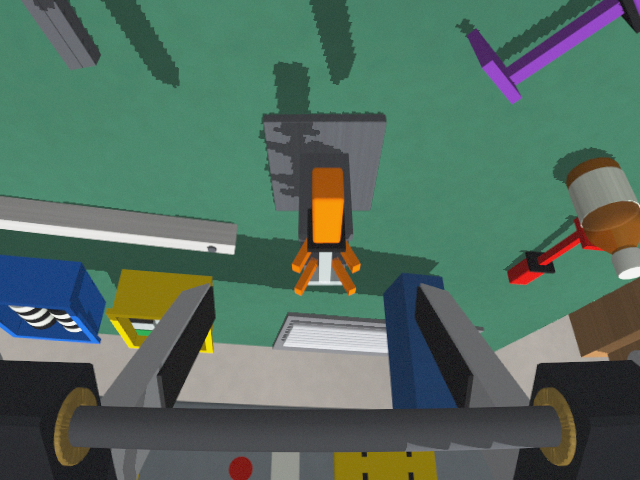

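Wrist view (camera underneath, so upside down): the hook is seated. The handle's top face spans about (313–343, 193–243), with both forks at (300–355,245–290), and the yellow and blue totes are visible at lower left.

Run:
```python
from h import *
C=cam('wrist'); im=cv2.imread('pics/w1.png'); h=cv2.cvtColor(im,cv2.COLOR_BGR2HSV)
m=cv2.inRange(h,(8,150,200),(22,255,255)); L=[]
for v in range(196,240,4):
    r=np.flatnonzero(m[v,300:356])+300
    if len(r): L.append((r[0]-.5,r[-1]+.5,v))
L=np.array(L); a=plane(C,L[:,[0,2]],90);b=plane(C,L[:,[1,2]],90); c=(a+b)/2
print('width',np.linalg.norm(a-b,axis=1).round(1)); print(c[[0,-1]].round(1), 'yaw',np.polyfit(c[:,0],c[:,1],1))
print('rear top edge',plane(C,(328,193),90),'front',plane(C,(327,242),90),'blade top end?',plane(C,(325,290),83))
print('strip far... near end corners',plane(C,[(236,226),(236,252)],24).round(1))
# blue tote front rim: 
print('blue lip',plane(C,[(0,256),(80,262)],55).round(1))
```

```text
width [15.3 15.  15.2 15.4 15.1 15.3 15.5 15.2 15.5 15.1]
[[404.2 309.3  90. ]
 [437.2 316.7  90. ]] yaw [  0.22763388 217.26799452]
rear top edge [[398.77517489 307.91730405  90.        ]] front [[443.4800467  318.86658286  90.        ]] blade top end? [[523.32531217 337.90785349  83.        ]]
strip far... near end corners [[542.1 267.6  24. ]
 [586.3 270.5  24. ]]
blue lip [[580.4  80.2  55. ]
 [575.7 145.1  55. ]]
```

{"name": "servo_tool", "arguments": {
  "commands": [
    {"linear": [0.83, 0.16, 1.18], "twist": [0, 0, 0], "gripper": 1},
    {"linear": [0.83, 0.16, 1.18], "twist": [0, 0, 0], "gripper": 1},
    {"linear": [0.83, 0.15, 1.18], "twist": [0, 0, 0], "gripper": 1},
    {"linear": [0.83, 0.15, 1.18], "twist": [0, 0, 0], "gripper": 1},
    {"linear": [0.83, 0.16, 1.18], "twist": [0, 0, 0], "gripper": 1}
  ]
}}

```text
t: 6.65
position: [298.6, 285.7, 215.1]
eef_rot: [-0.104, 0.926, 0.04, 0.361]
contact_force: [-0.1, -0.0, 0.0]
finger_gap: 1.0
```

```bash
python3 st.py
```

```text
t 6.65 pos [298.6 285.7 215.1] j [-0.267  0.495 -0.807  2.413  1.917  0.844 -0.869] F [-0.13 -0.04  0.05] gap 1.0
pitch 0.743 zdir heading 0.2229 x heading -2.9189 y tilt 0.0001 y heading 1.7936 grasp [417.4 312.6  82.5]
```

{"name": "servo_tool", "arguments": {
  "commands": [
    {"linear": [0.36, 0, 0.12], "twist": [0, 0, 0], "gripper": 1},
    {"linear": [0, 0, 0], "twist": [0, 0, 0], "gripper": 0.3},
    {"linear": [0, 0, 0], "twist": [0, 0, 0], "gripper": 0.15},
    {"linear": [0, 0, 0], "twist": [0, 0, 0], "gripper": 0.1},
    {"linear": [0, 0, 0], "twist": [0, 0, 0], "gripper": 0}
  ],
  "newtons": 40
}}

```text
t: 7.15
position: [296.3, 285.4, 211.8]
eef_rot: [-0.104, 0.925, 0.042, 0.362]
contact_force: [0.4, 0.3, 1.6]
finger_gap: 0.7
```

{"name": "servo_tool", "arguments": {
  "commands": [
    {"linear": [0, 0, 0], "twist": [0, 0, 0], "gripper": 0},
    {"linear": [0, 0, 0], "twist": [0, 0, 0], "gripper": 0},
    {"linear": [0, 0, 0], "twist": [0, 0, 0], "gripper": 0},
    {"linear": [0, 0, 0], "twist": [0, 0, 0], "gripper": 0},
    {"linear": [0, 0, 0], "twist": [0, 0, 0], "gripper": 0}
  ]
}}

```text
t: 7.65
position: [296.1, 285.4, 211.2]
eef_rot: [-0.105, 0.926, 0.042, 0.361]
contact_force: [0.2, 0.2, 0.4]
finger_gap: 0.271
```

```bash
python3 st.py
```

```text
t 7.65 pos [296.1 285.4 211.2] j [-0.273  0.507 -0.806  2.418  1.934  0.854 -0.888] F [0.22 0.17 0.37] gap 0.271
pitch 0.7443 zdir heading 0.2294 x heading -2.9181 y tilt 0.0029 y heading 1.797 grasp [414.9 313.2  78.8]
```

{"name": "servo_tool", "arguments": {
  "commands": [
    {"linear": [0, 0, 0], "twist": [0, 0, 0], "gripper": 0},
    {"linear": [0, 0, 0], "twist": [0, 0, 0], "gripper": 0},
    {"linear": [0, 0, 0], "twist": [0, 0, 0], "gripper": 0},
    {"linear": [0, 0, 0], "twist": [0, 0, 0], "gripper": 0},
    {"linear": [0, 0, 0], "twist": [0, 0, 0], "gripper": 0}
  ]
}}

```text
t: 8.15
position: [296.2, 285.2, 211.1]
eef_rot: [-0.104, 0.926, 0.042, 0.361]
contact_force: [0.3, -3.8, 0.6]
finger_gap: 0.167
```

```bash
python3 st.py
```

```text
t 8.15 pos [296.2 285.2 211.1] j [-0.273  0.506 -0.806  2.419  1.934  0.855 -0.888] F [ 0.27 -3.84  0.56] gap 0.167
pitch 0.7445 zdir heading 0.2283 x heading -2.9187 y tilt 0.0027 y heading 1.7962 grasp [415.  312.8  78.8]
```

{"name": "servo_tool", "arguments": {
  "commands": [
    {"linear": [-0.54, 0, -0.59], "twist": [0, 0, 0], "gripper": 0},
    {"linear": [-0.81, 0, -0.88], "twist": [0, 0, 0], "gripper": 0},
    {"linear": [-0.81, 0, -0.88], "twist": [0, 0, 0], "gripper": 0},
    {"linear": [-0.81, 0, -0.88], "twist": [0, 0, 0], "gripper": 0},
    {"linear": [-0.81, 0, -0.88], "twist": [0, 0, 0], "gripper": 0}
  ]
}}

```text
t: 8.65
position: [295.7, 285.7, 268.0]
eef_rot: [-0.105, 0.926, 0.043, 0.361]
contact_force: [-0.5, 0.1, -1.9]
finger_gap: 0.17
```

```bash
python3 st.py; python3 -c "
from h import *
grab('wrist','w2.png')"
```

```text
t 8.65 pos [295.7 285.7 268. ] j [-0.221  0.32  -0.846  2.4    1.729  0.719 -0.705] F [-0.52  0.1  -1.88] gap 0.17
pitch 0.7447 zdir heading 0.2319 x heading -2.9172 y tilt 0.0038 y heading 1.7986 grasp [414.5 313.7 135.7]
```

View pics/w2.png

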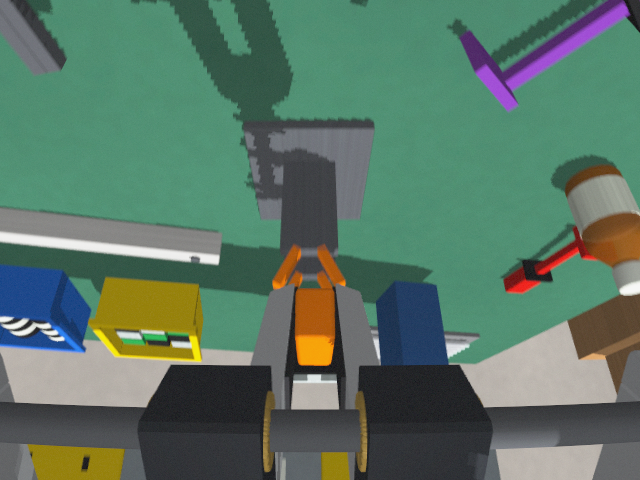

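Hook is held and clear of the forks. I'll stage it in front of the blue tote.

{"name": "servo_tool", "arguments": {
  "commands": [
    {"linear": [0.16, -2.98, 0.47], "twist": [0, 0, 0], "gripper": 0},
    {"linear": [0.16, -2.98, 0.47], "twist": [0, 0, 0], "gripper": 0},
    {"linear": [0.16, -2.98, 0.47], "twist": [0, 0, 0], "gripper": 0},
    {"linear": [0.16, -2.98, 0.47], "twist": [0, 0, 0], "gripper": 0},
    {"linear": [0.16, -2.98, 0.47], "twist": [0, 0, 0], "gripper": 0}
  ]
}}

```text
t: 9.2
position: [339.2, 141.6, 243.9]
eef_rot: [-0.105, 0.926, 0.043, 0.361]
contact_force: [0.8, -0.2, -1.5]
finger_gap: 0.167
```

{"name": "servo_tool", "arguments": {
  "commands": [
    {"linear": [0.16, -2.98, 0.47], "twist": [0, 0, 0], "gripper": 0},
    {"linear": [0.16, -2.98, 0.47], "twist": [0, 0, 0], "gripper": 0},
    {"linear": [0.16, -2.98, 0.47], "twist": [0, 0, 0], "gripper": 0},
    {"linear": [0, 0, 0], "twist": [0.0763, 0, 0.0827], "gripper": 0},
    {"linear": [0, 0, 0], "twist": [0.0763, 0, 0.0827], "gripper": 0}
  ]
}}

```text
t: 9.7
position: [365.5, 54.2, 229.9]
eef_rot: [0.004, 0.932, -0.0, 0.363]
contact_force: [0.3, 0.1, -1.8]
finger_gap: 0.168
```

{"name": "servo_tool", "arguments": {
  "commands": [
    {"linear": [0, 0, 0], "twist": [0, 0, 0], "gripper": 0},
    {"linear": [0, 0, 0], "twist": [0, 0, 0], "gripper": 0},
    {"linear": [0, 0, 0], "twist": [0, 0, 0], "gripper": 0},
    {"linear": [0, 0, 0], "twist": [0, 0, 0], "gripper": 0},
    {"linear": [0, 0, 0], "twist": [0, 0, 0], "gripper": 0}
  ]
}}

```text
t: 10.2
position: [365.2, 56.7, 230.0]
eef_rot: [-0.001, 0.932, 0.002, 0.363]
contact_force: [0.5, -0.3, -1.1]
finger_gap: 0.167
```

```bash
python3 st.py; python3 -c "
from h import *
grab('wrist','w3.png')"
```

```text
t 10.2 pos [365.2  56.7 230. ] j [ 0.292  0.316 -0.645  2.541  2.39   0.536 -1.008] F [ 0.48 -0.26 -1.08] gap 0.167
pitch 0.7438 zdir heading 0.0054 x heading 3.1414 y tilt 0.0028 y heading 1.5732 grasp [487.   57.4  97.5]
```

View pics/w3.png

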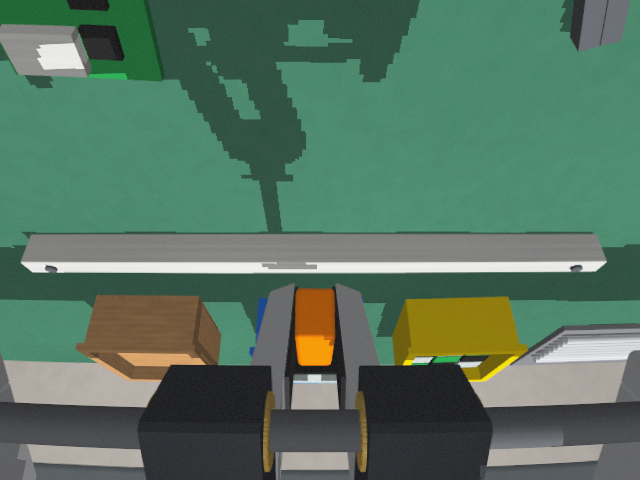

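Wrist view w3: the strip runs across rows 235–272, with the carton's and yellow tote's fronts at left and right. The blue tote is mostly hidden behind the fingers, with its −y front edge at about (262,300). In w2 its +y bottom corner is near (65,270) and its lip corner near (87,350).

Run:
```python
from h import *
import ast
D=[ast.literal_eval(l.replace('np.float64','')) for l in open('log.txt')]
def C(d): return cam('wrist',{'position':d[1],'eef_rot':d[2]})
C3=C(D[-1]);C2=C(D[-2])
for f,Cx,x0,x1 in(('w2.png',C2,0,120),('w3.png',C3,240,275)):
    h=cv2.cvtColor(cv2.imread('pics/'+f),cv2.COLOR_BGR2HSV); m=cv2.inRange(h,(100,150,60),(125,255,255))
    for v in range(262,360,6):
        r=np.flatnonzero(m[v,x0:x1])+x0
        if len(r): print(f,v,r[0],r[-1])
print('bottom corner w2',plane(C2,(65,269),0).round(1),'w3',plane(C3,(262,299),0).round(1),'lip w2',plane(C2,(87,350),52).round(1))
print('yellow w2',plane(C2,[(105,278),(202,284)],0).round(1),'w3',plane(C3,[(405,299),(510,298)],0).round(1))
h=cv2.cvtColor(cv2.imread('pics/w3.png'),cv2.COLOR_BGR2HSV)
m=cv2.inRange(h,(0,0,170),(180,60,255)); E=[]
for u in range(60,580,10):
    r=np.flatnonzero(m[255:285,u])+255
    if len(r) and not 250<u<390: E.append((u,r[-1]+.5))
P=plane(C3,np.array(E),24); print('strip far edge',np.polyfit(P[:,1],P[:,0],1))
```

```text
w2.png 268 0 47
w2.png 274 0 65
w2.png 280 0 69
w2.png 286 0 73
w2.png 292 0 77
w2.png 298 0 82
w2.png 304 0 87
w2.png 310 0 90
w2.png 316 12 89
w2.png 322 49 86
w2.png 328 0 85
w2.png 334 0 84
w2.png 340 0 82
w2.png 346 12 82
w3.png 298 259 266
w3.png 304 258 265
w3.png 310 258 264
w3.png 316 257 262
w3.png 322 257 260
w3.png 328 256 259
w3.png 334 256 257
w3.png 352 250 252
bottom corner w2 [[686.7 107.3   0. ]] w3 [[693.9   8.3   0. ]] lip w2 [[808.7 115.3  52. ]]
yellow w2 [[699.9 145.9   0. ]
 [691.1 250.8   0. ]] w3 [[695.  146.5   0. ]
 [695.1 251.    0. ]]
strip far edge [-4.3135109e-04  5.8815518e+02]
```

{"name": "servo_tool", "arguments": {
  "commands": [
    {"linear": [-0.95, 0, 0.873], "twist": [0, 0, 0], "gripper": 0},
    {"linear": [-0.95, 0, 0.873], "twist": [0, 0, 0], "gripper": 0},
    {"linear": [-0.95, 0, 0.873], "twist": [0, 0, 0], "gripper": 0},
    {"linear": [-0.95, 0, 0.873], "twist": [0, 0, 0], "gripper": 0},
    {"linear": [-0.95, 0, 0.873], "twist": [0, 0, 0], "gripper": 0}
  ]
}}

```text
t: 10.75
position: [431.0, 56.7, 230.0]
eef_rot: [0.0, 0.932, 0.002, 0.363]
contact_force: [-0.1, 0.7, -1.1]
finger_gap: 0.169
```

{"name": "servo_tool", "arguments": {
  "commands": [
    {"linear": [-0.95, 0, 0.873], "twist": [0, 0, 0], "gripper": 0},
    {"linear": [-0.95, 0, 0.873], "twist": [0, 0, 0], "gripper": 0},
    {"linear": [-0.95, 0, 0.873], "twist": [0, 0, 0], "gripper": 0},
    {"linear": [-0.95, 0, 0.873], "twist": [0, 0, 0], "gripper": 0},
    {"linear": [0, 0, 0], "twist": [0, 0, 0], "gripper": 0}
  ]
}}

```text
t: 11.25
position: [482.8, 56.8, 230.2]
eef_rot: [0.0, 0.931, 0.002, 0.364]
contact_force: [0.1, 0.3, -1.1]
finger_gap: 0.167
```

```bash
python3 st.py; python3 -c "
from h import *
w=grab('wrist','w4.png'); s=grab('scene','s4.png')
a=cv2.resize(s[200:380,180:420],(480,360),interpolation=cv2.INTER_CUBIC)
b=cv2.resize(w[120:480,:],(534,300))[:, :480]
cv2.imwrite('pics/c4.png',cv2.resize(np.vstack([a,w[230:470,80:560]]),None,fx=1,fy=1)[:,:,::-1])"
```

```text
t 11.25 pos [482.8  56.8 230.2] j [ 0.241  0.441 -0.522  2.289  2.31   0.434 -0.816] F [ 0.13  0.29 -1.14] gap 0.167
pitch 0.7447 zdir heading 0.0039 x heading 3.1394 y tilt 0.003 y heading 1.5714 grasp [604.8  57.3  97.8]
```

View pics/c4.png

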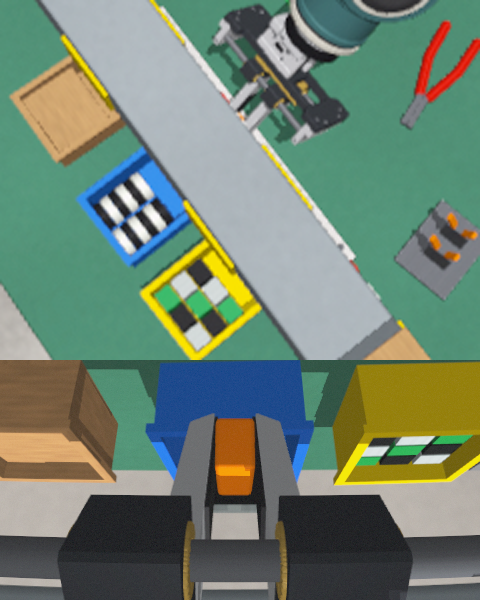

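Close view: the blue tote's front face is centred. Lip corners are at about (227,295) and (392,292), and bottom corners near (243,232) and (380,232). The gripper is clear of the bridge front.

Run:
```python
from h import *
import ast
d=[ast.literal_eval(l.replace('np.float64','')) for l in open('log.txt')][-1]
C=cam('wrist',{'position':d[1],'eef_rot':d[2]})
im=cv2.imread('pics/w4.png');h=cv2.cvtColor(im,cv2.COLOR_BGR2HSV); m=cv2.inRange(h,(100,120,40),(125,255,255))
for v in range(222,320,6):
    r=np.flatnonzero(m[v,215:420])+215
    if len(r): print(v,r[0],r[-1],'z50:',plane(C,[(r[0],v),(r[-1],v)],50)[:,:2].round(1).tolist())
for u in (250,300,350,375):
    r=np.flatnonzero(m[200:300,u])+200; print('bottom col',u,r[0],plane(C,(u,r[0]-.5),0).round(1))
```

```text
234 240 380 z50: [[611.4, 21.2], [611.7, 90.3]]
240 239 380 z50: [[617.1, 19.8], [617.5, 91.1]]
246 239 381 z50: [[623.2, 18.9], [623.6, 92.4]]
252 238 381 z50: [[629.6, 17.4], [630.0, 93.3]]
258 237 382 z50: [[636.3, 15.8], [636.8, 94.8]]
264 237 382 z50: [[643.4, 14.7], [643.9, 95.8]]
270 236 383 z50: [[650.8, 12.9], [651.4, 97.4]]
276 236 384 z50: [[658.7, 11.7], [659.3, 99.1]]
282 235 384 z50: [[667.0, 9.7], [667.7, 100.3]]
288 235 385 z50: [[675.9, 8.3], [676.6, 102.2]]
294 226 393 z50: [[685.3, 0.9], [686.1, 108.8]]
300 226 393 z50: [[695.3, -0.9], [696.1, 110.5]]
306 228 391 z50: [[705.9, -1.5], [706.9, 110.8]]
312 231 389 z50: [[717.3, -1.3], [718.3, 111.2]]
318 235 387 z50: [[729.5, -0.5], [730.5, 111.7]]
bottom col 250 233 [[690.8  12.1   0. ]]
bottom col 300 231 [[688.3  47.9   0. ]]
bottom col 350 230 [[687.1  83.3   0. ]]
bottom col 375 230 [[687.2 101.1   0. ]]
```

{"name": "servo_tool", "arguments": {
  "commands": [
    {"linear": [-0.52, -0.2, 0.47], "twist": [0, 0, 0], "gripper": 0},
    {"linear": [0, 0, 0], "twist": [0, 0, 0], "gripper": 0},
    {"linear": [0.27, 0, 0.3], "twist": [0, 0, 0], "gripper": 0},
    {"linear": [0.27, 0, 0.3], "twist": [0, 0, 0], "gripper": 0},
    {"linear": [0.27, 0, 0.3], "twist": [0, 0, 0], "gripper": 0}
  ]
}}

```text
t: 11.85
position: [488.3, 54.8, 217.5]
eef_rot: [0.0, 0.932, 0.002, 0.363]
contact_force: [-0.3, -0.1, -2.0]
finger_gap: 0.166
```

```bash
python3 st.py
```

```text
t 11.85 pos [488.3  54.8 217.5] j [ 0.252  0.482 -0.528  2.279  2.346  0.458 -0.832] F [-0.28 -0.14 -1.98] gap 0.166
pitch 0.7435 zdir heading 0.0041 x heading 3.1401 y tilt 0.0028 y heading 1.5718 grasp [610.1  55.3  85. ]
```

{"name": "servo_tool", "arguments": {
  "commands": [
    {"linear": [0.27, 0, 0.3], "twist": [0, 0, 0], "gripper": 0},
    {"linear": [0.27, 0, 0.3], "twist": [0, 0, 0], "gripper": 0},
    {"linear": [0.27, 0, 0.3], "twist": [0, 0, 0], "gripper": 0},
    {"linear": [0.27, 0, 0.3], "twist": [0, 0, 0], "gripper": 0},
    {"linear": [0.27, 0, 0.3], "twist": [0, 0, 0], "gripper": 0}
  ]
}}

```text
t: 12.35
position: [488.7, 54.9, 197.5]
eef_rot: [0.0, 0.932, 0.002, 0.363]
contact_force: [-1.2, -0.9, -1.5]
finger_gap: 0.168
```

{"name": "servo_tool", "arguments": {
  "commands": [
    {"linear": [0, 0, 0], "twist": [0, 0, 0], "gripper": 0},
    {"linear": [0, 0, 0], "twist": [0, 0, 0], "gripper": 0},
    {"linear": [0, 0, 0], "twist": [0, 0, 0], "gripper": 0},
    {"linear": [0, 0, 0], "twist": [0, 0, 0], "gripper": 0},
    {"linear": [0, 0, 0], "twist": [0, 0, 0], "gripper": 0}
  ]
}}

```text
t: 12.85
position: [488.7, 54.9, 198.0]
eef_rot: [-0.0, 0.932, 0.001, 0.364]
contact_force: [0.3, 0.8, -2.1]
finger_gap: 0.165
```

```bash
python3 st.py
```

```text
t 12.85 pos [488.7  54.9 198. ] j [ 0.263  0.537 -0.542  2.28   2.396  0.509 -0.863] F [ 0.31  0.78 -2.1 ] gap 0.165
pitch 0.7441 zdir heading 0.0041 x heading 3.1403 y tilt 0.0027 y heading 1.5719 grasp [610.6  55.4  65.6]
```

{"name": "servo_tool", "arguments": {
  "commands": [
    {"linear": [0.3, 0, -0.27], "twist": [0, 0, 0], "gripper": 0},
    {"linear": [0.3, 0, -0.27], "twist": [0, 0, 0], "gripper": 0},
    {"linear": [0.3, 0, -0.27], "twist": [0, 0, 0], "gripper": 0},
    {"linear": [0.3, 0, -0.27], "twist": [0, 0, 0], "gripper": 0},
    {"linear": [0.3, 0, -0.27], "twist": [0, 0, 0], "gripper": 0}
  ]
}}

```text
t: 13.35
position: [468.2, 54.9, 197.7]
eef_rot: [-0.0, 0.932, 0.002, 0.364]
contact_force: [2.5, 0.4, -1.8]
finger_gap: 0.169
```

{"name": "servo_tool", "arguments": {
  "commands": [
    {"linear": [0.37, 0, -0.34], "twist": [0, 0, 0], "gripper": 0},
    {"linear": [0.37, 0, -0.34], "twist": [0, 0, 0], "gripper": 0},
    {"linear": [0.37, 0, -0.34], "twist": [0, 0, 0], "gripper": 0},
    {"linear": [0.37, 0, -0.34], "twist": [0, 0, 0], "gripper": 0},
    {"linear": [0.37, 0, -0.34], "twist": [0, 0, 0], "gripper": 0}
  ]
}}

```text
t: 13.85
position: [443.0, 54.8, 197.6]
eef_rot: [0.0, 0.932, 0.001, 0.363]
contact_force: [2.4, -0.3, -1.2]
finger_gap: 0.168
```

{"name": "servo_tool", "arguments": {
  "commands": [
    {"linear": [0.37, 0, -0.34], "twist": [0, 0, 0], "gripper": 0},
    {"linear": [0.37, 0, -0.34], "twist": [0, 0, 0], "gripper": 0},
    {"linear": [0.37, 0, -0.34], "twist": [0, 0, 0], "gripper": 0},
    {"linear": [0.37, 0, -0.34], "twist": [0, 0, 0], "gripper": 0},
    {"linear": [0.37, 0, -0.34], "twist": [0, 0, 0], "gripper": 0}
  ]
}}

```text
t: 14.35
position: [417.9, 54.8, 197.6]
eef_rot: [0.0, 0.932, 0.001, 0.363]
contact_force: [2.8, -1.3, -1.9]
finger_gap: 0.168
```

```bash
python3 st.py; python3 -c "
from h import *
w=grab('wrist','w5.png'); s=grab('scene','s5.png')
a=cv2.resize(s[200:380,180:420],(480,360),interpolation=cv2.INTER_CUBIC)
cv2.imwrite('pics/c5.png',np.vstack([a,w[200:440,80:560]])[:,:,::-1])"
```

```text
t 14.35 pos [417.9  54.8 197.6] j [ 0.297  0.484 -0.61   2.435  2.445  0.596 -0.966] F [ 2.82 -1.25 -1.91] gap 0.168
pitch 0.7439 zdir heading 0.0041 x heading 3.1401 y tilt 0.0028 y heading 1.5719 grasp [539.8  55.3  65.2]
```

View pics/c5.png

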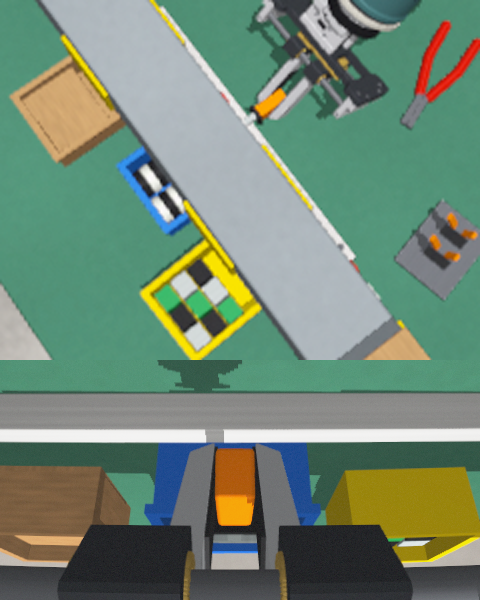

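Tote is following at about 2.5 N and the neighbours haven't moved. About 38 mm to go.

{"name": "servo_tool", "arguments": {
  "commands": [
    {"linear": [0.37, 0, -0.34], "twist": [0, 0, 0], "gripper": 0},
    {"linear": [0.37, 0, -0.34], "twist": [0, 0, 0], "gripper": 0},
    {"linear": [0.37, 0, -0.34], "twist": [0, 0, 0], "gripper": 0},
    {"linear": [0.37, 0, -0.34], "twist": [0, 0, 0], "gripper": 0},
    {"linear": [0.37, 0, -0.34], "twist": [0, 0, 0], "gripper": 0}
  ]
}}

```text
t: 14.95
position: [392.7, 54.8, 197.6]
eef_rot: [0.0, 0.932, 0.001, 0.363]
contact_force: [1.8, -0.8, -0.9]
finger_gap: 0.166
```

{"name": "servo_tool", "arguments": {
  "commands": [
    {"linear": [0.15, 0, -0.135], "twist": [0, 0, 0], "gripper": 0},
    {"linear": [0.15, 0, -0.135], "twist": [0, 0, 0], "gripper": 0},
    {"linear": [0.11, 0, -0.1], "twist": [0, 0, 0], "gripper": 0},
    {"linear": [0.11, 0, -0.1], "twist": [0, 0, 0], "gripper": 0},
    {"linear": [0, 0, 0], "twist": [0, 0, 0], "gripper": 0}
  ]
}}

```text
t: 15.45
position: [386.0, 54.8, 197.5]
eef_rot: [0.0, 0.932, 0.002, 0.363]
contact_force: [0.3, -0.1, -1.5]
finger_gap: 0.168
```

```bash
python3 st.py
```

```text
t 15.45 pos [386.   54.8 197.5] j [ 0.304  0.462 -0.64   2.503  2.457  0.636 -1.011] F [ 0.33 -0.06 -1.47] gap 0.168
pitch 0.7437 zdir heading 0.0041 x heading 3.1401 y tilt 0.0028 y heading 1.5719 grasp [507.8  55.3  65. ]
```

{"name": "servo_tool", "arguments": {
  "commands": [
    {"linear": [0.06, 0, -0.054], "twist": [0, 0, 0], "gripper": 0},
    {"linear": [0.06, 0, -0.054], "twist": [0, 0, 0], "gripper": 0},
    {"linear": [0.06, 0, -0.054], "twist": [0, 0, 0], "gripper": 0},
    {"linear": [0.06, 0, -0.054], "twist": [0, 0, 0], "gripper": 0},
    {"linear": [0.06, 0, -0.054], "twist": [0, 0, 0], "gripper": 0}
  ]
}}

```text
t: 15.95
position: [382.0, 54.8, 197.5]
eef_rot: [0.0, 0.932, 0.002, 0.363]
contact_force: [2.5, -0.4, -2.1]
finger_gap: 0.166
```

```bash
python3 st.py; python3 -c "
from h import *
w=grab('wrist','w6.png'); cv2.imwrite('pics/c6.png',cv2.resize(w[200:350,160:480],(800,375),interpolation=cv2.INTER_CUBIC)[:,:,::-1])"
```

```text
t 15.95 pos [382.   54.8 197.5] j [ 0.305  0.459 -0.644  2.512  2.458  0.642 -1.016] F [ 2.46 -0.37 -2.07] gap 0.166
pitch 0.7438 zdir heading 0.0041 x heading 3.14 y tilt 0.0028 y heading 1.5718 grasp [503.9  55.3  65. ]
```

View pics/c6.png

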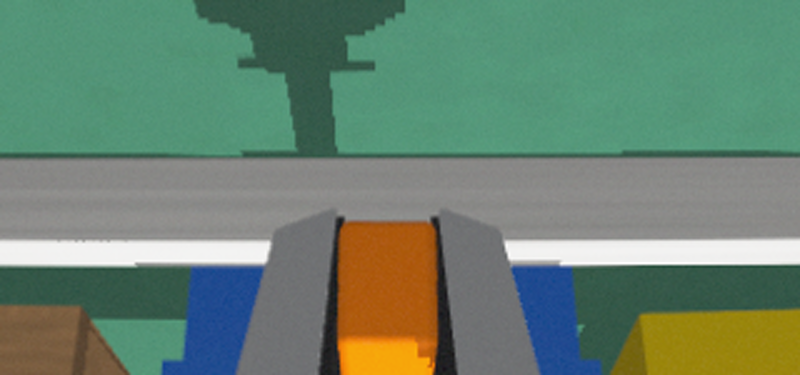

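{"name": "servo_tool", "arguments": {
  "commands": [
    {"linear": [0.03, 0, -0.027], "twist": [0, 0, 0], "gripper": 0},
    {"linear": [0.03, 0, -0.027], "twist": [0, 0, 0], "gripper": 0},
    {"linear": [0.03, 0, -0.027], "twist": [0, 0, 0], "gripper": 0},
    {"linear": [0.03, 0, -0.027], "twist": [0, 0, 0], "gripper": 0},
    {"linear": [0.03, 0, -0.027], "twist": [0, 0, 0], "gripper": 0}
  ]
}}

```text
t: 16.5
position: [380.0, 54.7, 197.4]
eef_rot: [0.0, 0.932, 0.001, 0.363]
contact_force: [2.8, 0.5, -1.9]
finger_gap: 0.169
```

```bash
python3 st.py
```

```text
t 16.5 pos [380.   54.7 197.4] j [ 0.305  0.458 -0.646  2.516  2.458  0.645 -1.019] F [ 2.78  0.54 -1.94] gap 0.169
pitch 0.7439 zdir heading 0.004 x heading 3.14 y tilt 0.0028 y heading 1.5718 grasp [501.9  55.2  65. ]
```

{"name": "servo_tool", "arguments": {
  "commands": [
    {"linear": [0.022, 0, -0.02], "twist": [0, 0, 0], "gripper": 0},
    {"linear": [0.022, 0, -0.02], "twist": [0, 0, 0], "gripper": 0},
    {"linear": [0.022, 0, -0.02], "twist": [0, 0, 0], "gripper": 0},
    {"linear": [0.022, 0, -0.02], "twist": [0, 0, 0], "gripper": 0},
    {"linear": [0.022, 0, -0.02], "twist": [0, 0, 0], "gripper": 0}
  ]
}}

```text
t: 17.0
position: [378.6, 54.8, 197.4]
eef_rot: [0.0, 0.932, 0.001, 0.363]
contact_force: [3.7, -0.2, -1.9]
finger_gap: 0.166
```

```bash
python3 st.py
```

```text
t 17.0 pos [378.6  54.8 197.4] j [ 0.306  0.457 -0.647  2.519  2.459  0.647 -1.021] F [ 3.65 -0.25 -1.86] gap 0.166
pitch 0.7439 zdir heading 0.0041 x heading 3.14 y tilt 0.0028 y heading 1.5718 grasp [500.5  55.2  65. ]
```

{"name": "servo_tool", "arguments": {
  "commands": [
    {"linear": [0.015, 0, -0.0135], "twist": [0, 0, 0], "gripper": 0},
    {"linear": [0.015, 0, -0.0135], "twist": [0, 0, 0], "gripper": 0},
    {"linear": [0.015, 0, -0.0135], "twist": [0, 0, 0], "gripper": 0},
    {"linear": [0.015, 0, -0.0135], "twist": [0, 0, 0], "gripper": 0},
    {"linear": [0, 0, 0], "twist": [0, 0, 0], "gripper": 0}
  ]
}}

```text
t: 17.5
position: [378.3, 54.8, 197.6]
eef_rot: [0.0, 0.931, 0.001, 0.364]
contact_force: [10.8, 0.4, -5.9]
finger_gap: 0.165
```

```bash
python3 st.py
```

```text
t 17.5 pos [378.3  54.8 197.6] j [ 0.306  0.457 -0.648  2.52   2.459  0.648 -1.022] F [10.8   0.35 -5.93] gap 0.165
pitch 0.7451 zdir heading 0.0037 x heading 3.1396 y tilt 0.0028 y heading 1.5714 grasp [500.4  55.2  65.3]
```

Firm contact at 10.8 N, slightly more than I wanted, so I'm easing off.

{"name": "servo_tool", "arguments": {
  "commands": [
    {"linear": [-0.03, 0, 0.027], "twist": [0, 0, 0], "gripper": 0},
    {"linear": [0, 0, 0], "twist": [0, 0, 0], "gripper": 0},
    {"linear": [0, 0, 0], "twist": [0, 0, 0], "gripper": 0},
    {"linear": [0, 0, 0], "twist": [0, 0, 0], "gripper": 0},
    {"linear": [0, 0, 0], "twist": [0, 0, 0], "gripper": 0}
  ]
}}

```text
t: 18.0
position: [378.4, 54.7, 197.5]
eef_rot: [0.0, 0.932, 0.001, 0.364]
contact_force: [5.4, -0.3, -3.1]
finger_gap: 0.169
```

```bash
python3 st.py; python3 -c "
from h import *
s=grab('scene','s7.png'); t=grab('top','t7.png'); w=grab('wrist','w7.png')
a=cv2.resize(s[230:350,220:420],(600,360),interpolation=cv2.INTER_CUBIC)
b=cv2.resize(w[240:340,160:460],(600,200),interpolation=cv2.INTER_CUBIC)
cv2.imwrite('pics/c7.png',np.vstack([a,b])[:,:,::-1])"
```

```text
t 18.0 pos [378.4  54.7 197.5] j [ 0.306  0.457 -0.648  2.519  2.459  0.648 -1.021] F [ 5.4  -0.32 -3.1 ] gap 0.169
pitch 0.7445 zdir heading 0.0038 x heading 3.1398 y tilt 0.0028 y heading 1.5716 grasp [500.4  55.2  65.2]
```

View pics/c7.png

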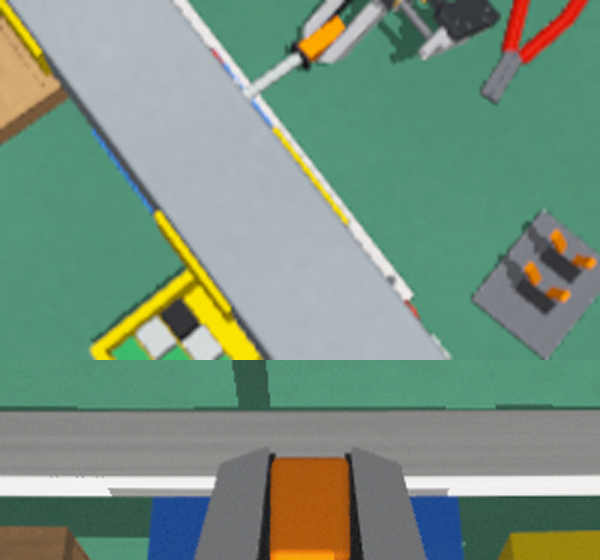

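Run:
```python
from h import *
import ast
d=[ast.literal_eval(l.replace('np.float64','')) for l in open('log.txt')][-1]
W=cam('wrist',{'position':d[1],'eef_rot':d[2]}); T=cam('top'); S=cam('scene')
for n,C,box in(('t7',T,(270,345,180,215)),('s7',S,(280,330,235,280))):
    h=cv2.cvtColor(cv2.imread(f'pics/{n}.png'),cv2.COLOR_BGR2HSV); m=cv2.inRange(h,(100,90,60),(128,255,255))
    x0,x1,y0,y1=box; P=np.argwhere(m[y0:y1,x0:x1])[:,::-1]+[x0,y0]; print(n,len(P))
    if len(P): X=plane(C,P,55); print(' x',np.percentile(X[:,0],[0,5,50,95,100]).round(1),'y',X[:,1].min().round(1),X[:,1].max().round(1),'slope',np.polyfit(X[:,1],X[:,0],1).round(4))
h=cv2.cvtColor(cv2.imread('pics/w7.png'),cv2.COLOR_BGR2HSV); m=cv2.inRange(h,(100,120,40),(125,255,255))
for v in range(300,352,6):
    r=np.flatnonzero(m[v,200:420])+200
    if len(r): print(v,r[0],r[-1],plane(W,[(r[0],v),(r[-1],v)],50)[:,:2].round(1).tolist())
for lo,hi in((225,238),(375,392)):
    for u in range(lo,hi,4):
        r=np.flatnonzero(m[:,u]); r=r[r>280]
        if len(r): print('col',u,r[0],r[-1])
```

```text
t7 602
 x [583.4 585.3 606.3 629.3 634.8] y -0.1 108.6 slope [1.610000e-02 6.051882e+02]
s7 15
 x [588.  588.3 589.4 590.6 590.7] y 21.5 83.1 slope [3.300000e-03 5.892214e+02]
312 236 388 [[527.7, 16.7], [528.3, 92.4]]
318 235 389 [[536.3, 14.9], [536.9, 94.3]]
324 235 390 [[545.4, 13.4], [546.1, 96.2]]
330 235 390 [[555.3, 11.7], [556.1, 97.8]]
336 234 391 [[565.9, 9.4], [566.8, 100.1]]
342 234 391 [[577.5, 7.5], [578.5, 102.0]]
348 225 400 [[590.1, -0.3], [591.3, 109.7]]
col 225 344 354
col 229 344 360
col 233 343 365
col 237 309 365
col 375 308 346
col 379 308 360
col 383 308 365
col 387 309 365
col 391 334 365
```

```bash
cat > lip.py <<'E'
from h import *
import sys
T=cam('top'); im=cv2.imread(sys.argv[1]); h=cv2.cvtColor(im,cv2.COLOR_BGR2HSV); m=cv2.inRange(h,(100,90,60),(128,255,255))
E=[(u,(np.flatnonzero(m[180:215,u])+180)[-1]+.5) for u in range(301,340) if m[180:215,u].any()]
P=plane(T,np.array(E),55); k=np.abs(P[:,0]-np.median(P[:,0]))<4
print('lip front',np.polyfit(P[k,1],P[k,0],1).round(4),k.sum(),P[k,0].min().round(1),P[k,0].max().round(1), 'y',P[:,1].min().round(1),P[:,1].max().round(1))
m=cv2.inRange(h,(0,0,170),(180,50,255)); E=[(u,(np.flatnonzero(m[196:215,u])+196)[-1]+.5) for u in range(250,385,3) if m[196:215,u].any()]
P=plane(T,np.array(E),24); print('strip near',np.polyfit(P[:,1],P[:,0],1).round(4))
E
python3 lip.py pics/t7.png
```

```text
lip front [1.050000e-02 5.827537e+02] 33 582.1 584.7 y -0.2 96.2
strip near [1.200000e-03 5.730533e+02]
```

Lip front ≈583.3, so the front wall is at ≈588.3. It matches the strip face (588–589) and is square to within about a pixel. Unhooking: forward off the wall, then up.

{"name": "servo_tool", "arguments": {
  "commands": [
    {"linear": [-0.07, 0, 0.065], "twist": [0, 0, 0], "gripper": 0},
    {"linear": [-0.2, 0, 0.185], "twist": [0, 0, 0], "gripper": 0},
    {"linear": [-0.27, 0, 0.25], "twist": [0, 0, 0], "gripper": 0},
    {"linear": [-0.27, 0, 0.25], "twist": [0, 0, 0], "gripper": 0},
    {"linear": [0, 0, 0], "twist": [0, 0, 0], "gripper": 0}
  ]
}}

```text
t: 18.65
position: [389.7, 54.8, 197.4]
eef_rot: [0.0, 0.932, 0.002, 0.364]
contact_force: [0.3, -0.1, -2.7]
finger_gap: 0.167
```

```bash
python3 st.py
```

```text
t 18.65 pos [389.7  54.8 197.4] j [ 0.305  0.465 -0.638  2.495  2.456  0.633 -1.005] F [ 0.28 -0.05 -2.74] gap 0.167
pitch 0.7441 zdir heading 0.004 x heading 3.1397 y tilt 0.0029 y heading 1.5716 grasp [511.6  55.3  65. ]
```

{"name": "servo_tool", "arguments": {
  "commands": [
    {"linear": [-0.3, 0, -0.33], "twist": [0, 0, 0], "gripper": 0},
    {"linear": [-0.54, 0, -0.59], "twist": [0, 0, 0], "gripper": 0},
    {"linear": [-0.54, 0, -0.59], "twist": [0, 0, 0], "gripper": 0},
    {"linear": [-0.54, 0, -0.59], "twist": [0, 0, 0], "gripper": 0},
    {"linear": [-0.54, 0, -0.59], "twist": [0, 0, 0], "gripper": 0}
  ]
}}

```text
t: 19.15
position: [389.1, 54.7, 234.8]
eef_rot: [-0.0, 0.932, 0.001, 0.364]
contact_force: [-0.4, -0.4, -1.0]
finger_gap: 0.168
```

```bash
python3 st.py
```

```text
t 19.15 pos [389.1  54.7 234.8] j [ 0.307  0.328 -0.634  2.49   2.37   0.501 -0.956] F [-0.35 -0.35 -1.04] gap 0.168
pitch 0.7446 zdir heading 0.004 x heading 3.1403 y tilt 0.0026 y heading 1.5719 grasp [511.   55.2 102.4]
```

{"name": "servo_tool", "arguments": {
  "commands": [
    {"linear": [0, 0, 0], "twist": [-0.076, 0, -0.0826], "gripper": 0},
    {"linear": [0, 0, 0], "twist": [-0.076, 0, -0.0826], "gripper": 0},
    {"linear": [0.083, 3.075, -0.636], "twist": [0, 0, 0], "gripper": 0},
    {"linear": [0.083, 3.075, -0.636], "twist": [0, 0, 0], "gripper": 0},
    {"linear": [0.083, 3.075, -0.636], "twist": [0, 0, 0], "gripper": 0}
  ]
}}

```text
t: 19.65
position: [353.8, 141.4, 247.2]
eef_rot: [-0.103, 0.926, 0.042, 0.362]
contact_force: [-0.3, 0.5, -1.2]
finger_gap: 0.165
```

{"name": "servo_tool", "arguments": {
  "commands": [
    {"linear": [0.083, 3.075, -0.636], "twist": [0, 0, 0], "gripper": 0},
    {"linear": [0.083, 3.075, -0.636], "twist": [0, 0, 0], "gripper": 0},
    {"linear": [0.083, 3.075, -0.636], "twist": [0, 0, 0], "gripper": 0},
    {"linear": [0.083, 3.075, -0.636], "twist": [0, 0, 0], "gripper": 0},
    {"linear": [0.083, 3.075, -0.636], "twist": [0, 0, 0], "gripper": 0}
  ]
}}

```text
t: 20.15
position: [294.8, 286.7, 268.3]
eef_rot: [-0.104, 0.926, 0.042, 0.361]
contact_force: [0.7, -0.1, -1.0]
finger_gap: 0.168
```

{"name": "servo_tool", "arguments": {
  "commands": [
    {"linear": [0, 0, 0], "twist": [0, 0, 0], "gripper": 0},
    {"linear": [0, 0, 0], "twist": [0, 0, 0], "gripper": 0},
    {"linear": [0, 0, 0], "twist": [0, 0, 0], "gripper": 0},
    {"linear": [0, 0, 0], "twist": [0, 0, 0], "gripper": 0},
    {"linear": [0, 0, 0], "twist": [0, 0, 0], "gripper": 0}
  ]
}}

```text
t: 20.65
position: [296.1, 284.9, 267.4]
eef_rot: [-0.104, 0.926, 0.042, 0.361]
contact_force: [0.1, 0.4, -1.6]
finger_gap: 0.166
```

```bash
cat >> st.py <<'E'
Rt=Ro.from_quat([-0.1044,0.9256,0.0422,0.3613])
E
python3 st.py
python3 - <<'E'
from h import *
import ast
D=[ast.literal_eval(l.replace('np.float64','')) for l in open('log.txt')]
g=[d for d in D if abs(d[1][2]-211.1)<.3][-1]; n=D[-1]
R=Ro.from_quat(n[2]); print('grasp tcp',np.round(g[1],1),'delta tool mm',R.inv().apply(np.array(g[1])+[0,0,0]-n[1]).round(1),'twist',(R.inv()*Ro.from_quat(g[2])).as_rotvec().round(4))
E
```

```text
t 20.65 pos [296.1 284.9 267.4] j [-0.265  0.308 -0.796  2.401  1.727  0.702 -0.713] F [ 0.13  0.41 -1.6 ] gap 0.166
pitch 0.7445 zdir heading 0.2269 x heading -2.9196 y tilt 0.0024 y heading 1.795 grasp [414.9 312.3 135. ]
grasp tcp [296.2 285.2 211.1] delta tool mm [38.   0.1 41.5] twist [-0.0009  0.     -0.0007]
```

Run:
```python
from h import *
grab('wrist','w8.png')
for f in('w2','w8'):
    h=cv2.cvtColor(cv2.imread(f'pics/{f}.png'),cv2.COLOR_BGR2HSV)[286:370,285:345]
    for n,lo,hi in(('dark',(8,150,90),(22,255,215)),('bright',(8,150,225),(25,255,255)),('blade',(0,0,150),(180,60,255))):
        P=np.argwhere(cv2.inRange(h,lo,hi)); print(f,n,len(P),P.min(0),P.max(0),P.mean(0).round(2))
    g=cv2.cvtColor(cv2.imread(f'pics/{f}.png'),cv2.COLOR_BGR2GRAY)
    globals()[f]=g
b=w2[365:412,292:340]; 
# blade/shank seen beyond handle
print(cv2.phaseCorrelate(w2[370:408,290:345].astype(np.float32),w8[370:408,290:345].astype(np.float32)))
```

```text
w2 dark 1998 [ 0 10] [79 49] [27.34 29.87]
w2 bright 985 [50 11] [78 48] [63.91 28.82]Traceback (most recent call last):
  File "<stdin>", line 6, in <module>
    return umr_minimum(a, axis, None, out, keepdims, initial, where)
ValueError: zero-size array to reduction operation minimum which has no identity
```

Run:
```python
from h import *
for f in('w2','w8'):
    h=cv2.cvtColor(cv2.imread(f'pics/{f}.png'),cv2.COLOR_BGR2HSV)
    for n,lo,hi,b in(('dark',(8,150,90),(22,255,215),(286,370)),('bright',(8,150,225),(25,255,255),(286,370)),('blade',(0,0,130),(180,70,255),(372,410))):
        P=np.argwhere(cv2.inRange(h[b[0]:b[1],285:345],lo,hi)); print(f,n,len(P),P.mean(0).round(2) if len(P) else 0)
```

```text
w2 dark 1998 [27.34 29.87]
w2 bright 985 [63.91 28.82]
w2 blade 1429 [21.04 29.68]
w8 dark 1987 [27.4  29.85]
w8 bright 977 [63.93 28.76]
w8 blade 1431 [21.   29.68]
```

No slip in the grip. Lowering into the forks.

{"name": "servo_tool", "arguments": {
  "commands": [
    {"linear": [0.8, 0, 0.87], "twist": [0, 0, 0], "gripper": 0},
    {"linear": [0.8, 0, 0.87], "twist": [0, 0, 0], "gripper": 0},
    {"linear": [0.8, 0, 0.87], "twist": [0, 0, 0], "gripper": 0},
    {"linear": [0.6, 0.01, 0.66], "twist": [0, 0, 0], "gripper": 0},
    {"linear": [0.4, 0, 0.44], "twist": [0, 0, 0], "gripper": 0}
  ]
}}

```text
t: 21.2
position: [295.9, 285.5, 216.5]
eef_rot: [-0.104, 0.926, 0.042, 0.361]
contact_force: [-0.6, 0.3, -1.7]
finger_gap: 0.168
```

{"name": "servo_tool", "arguments": {
  "commands": [
    {"linear": [0.2, 0, 0.22], "twist": [0, 0, 0], "gripper": 0},
    {"linear": [0.1, 0, 0.11], "twist": [0, 0, 0], "gripper": 0},
    {"linear": [0.06, 0, 0.07], "twist": [0, 0, 0], "gripper": 0},
    {"linear": [0, 0, 0], "twist": [0, 0, 0], "gripper": 0},
    {"linear": [0, 0, 0], "twist": [0, 0, 0], "gripper": 0}
  ]
}}

```text
t: 21.7
position: [296.1, 285.6, 212.0]
eef_rot: [-0.104, 0.926, 0.042, 0.362]
contact_force: [1.6, -4.5, 1.6]
finger_gap: 0.17
```

```bash
python3 st.py
```

```text
t 21.7 pos [296.1 285.6 212. ] j [-0.31   0.488 -0.764  2.419  1.932  0.832 -0.9  ] F [ 1.57 -4.49  1.58] gap 0.17
pitch 0.7452 zdir heading 0.2273 x heading -2.9193 y tilt 0.0025 y heading 1.7954 grasp [415.  313.1  79.7]
```

{"name": "servo_tool", "arguments": {
  "commands": [
    {"linear": [0, -0.04, 0], "twist": [0, 0, 0], "gripper": 0},
    {"linear": [0.03, 0, 0.03], "twist": [0, 0, 0], "gripper": 0},
    {"linear": [0.03, 0, 0.03], "twist": [0, 0, 0], "gripper": 0},
    {"linear": [0, 0, 0], "twist": [0, 0, 0], "gripper": 0},
    {"linear": [0, 0, 0], "twist": [0, 0, 0], "gripper": 0}
  ]
}}

```text
t: 22.2
position: [296.1, 285.4, 211.0]
eef_rot: [-0.104, 0.926, 0.042, 0.362]
contact_force: [2.7, -4.6, 5.0]
finger_gap: 0.171
```

```bash
python3 st.py
```

```text
t 22.2 pos [296.1 285.4 211. ] j [-0.31   0.491 -0.763  2.419  1.936  0.834 -0.903] F [ 2.66 -4.65  4.99] gap 0.171
pitch 0.7452 zdir heading 0.2277 x heading -2.919 y tilt 0.0026 y heading 1.7957 grasp [415.  312.9  78.7]
```

{"name": "servo_tool", "arguments": {
  "commands": [
    {"linear": [0, 0, 0], "twist": [0, 0, 0], "gripper": 0.25},
    {"linear": [0, 0, 0], "twist": [0, 0, 0], "gripper": 0.4},
    {"linear": [0, 0, 0], "twist": [0, 0, 0], "gripper": 0.8},
    {"linear": [0, 0, 0], "twist": [0, 0, 0], "gripper": 0.8},
    {"linear": [0, 0, 0], "twist": [0, 0, 0], "gripper": 0.8}
  ]
}}

```text
t: 22.7
position: [295.9, 285.5, 210.9]
eef_rot: [-0.104, 0.926, 0.042, 0.361]
contact_force: [0.0, -0.4, 0.1]
finger_gap: 0.554
```

{"name": "servo_tool", "arguments": {
  "commands": [
    {"linear": [0, 0, 0], "twist": [0, 0, 0], "gripper": 0.8},
    {"linear": [0, 0, 0], "twist": [0, 0, 0], "gripper": 0.8},
    {"linear": [0, 0, 0], "twist": [0, 0, 0], "gripper": 0.8},
    {"linear": [0, 0, 0], "twist": [0, 0, 0], "gripper": 0.8},
    {"linear": [0, 0, 0], "twist": [0, 0, 0], "gripper": 0.8}
  ]
}}

```text
t: 23.2
position: [295.9, 285.4, 210.9]
eef_rot: [-0.104, 0.926, 0.042, 0.361]
contact_force: [0.2, -0.5, -0.1]
finger_gap: 0.802
```

{"name": "servo_tool", "arguments": {
  "commands": [
    {"linear": [-0.7, 0, -0.8], "twist": [0, 0, 0], "gripper": 0.8},
    {"linear": [-1.0, 0, -1.1], "twist": [0, 0, 0], "gripper": 0.8},
    {"linear": [-1.0, 0, -1.1], "twist": [0, 0, 0], "gripper": 0.8},
    {"linear": [-1.0, 0, -1.1], "twist": [0, 0, 0], "gripper": 0.8},
    {"linear": [-1.0, 0, -1.1], "twist": [0, 0, 0], "gripper": 0.8}
  ]
}}

```text
t: 23.7
position: [295.2, 285.1, 281.6]
eef_rot: [-0.104, 0.926, 0.042, 0.361]
contact_force: [0.0, -0.6, 0.5]
finger_gap: 0.8
```

{"name": "servo_tool", "arguments": {
  "commands": [
    {"linear": [-1.0, -2.0, -1.1], "twist": [0, 0, 0], "gripper": 0.8},
    {"linear": [-1.0, -3.0, -1.1], "twist": [0, 0, 0], "gripper": 0.8},
    {"linear": [0, -3, 0], "twist": [0, 0, 0], "gripper": 0.8},
    {"linear": [0, -3, 0], "twist": [0, 0, 0], "gripper": 0.8},
    {"linear": [0, -1, 0], "twist": [0, 0, 0], "gripper": 0.8}
  ]
}}

```text
t: 24.2
position: [322.0, 165.6, 310.4]
eef_rot: [-0.103, 0.926, 0.041, 0.361]
contact_force: [0.0, -0.1, 0.0]
finger_gap: 0.799
```

```bash
python3 st.py; python3 -c "
from h import *
s=grab('scene','s9.png'); t=grab('top','t9.png'); w=grab('wrist','w9.png')
cr=lambda i,x,y,w,h,W,H: cv2.resize(i[y:y+h,x:x+w],(W,H),interpolation=cv2.INTER_CUBIC)
cv2.imwrite('pics/c9.png',np.vstack([np.hstack([cr(s,370,285,75,75,300,300),cr(t,190,205,75,75,300,300)]),np.hstack([cr(t,230,100,180,120,375,300)[:, :300],cr(w,0,0,640,480,300,300)])])[:,:,::-1])"
python3 lip.py pics/t9.png
```

```text
t 24.2 pos [322.  165.6 310.4] j [ 0.     0.02  -0.662  2.503  1.808  0.309 -0.574] F [ 0.04 -0.1   0.02] gap 0.799
pitch 0.7447 zdir heading 0.2245 x heading -2.9201 y tilt 0.0015 y heading 1.7936 grasp [441.  192.8 178.1]
lip front [1.090000e-02 5.829239e+02] 37 582.1 584.8 y -0.2 96.2
strip near [1.200000e-03 5.736161e+02]
```

View pics/c9.png

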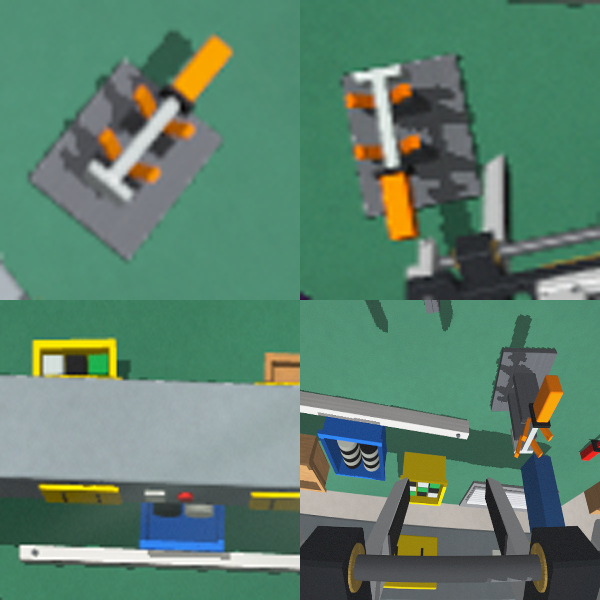

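The hook lies in both forks, blade down, as it was. The tote sits at the strip. One more squareness check with the wrist view.

Run:
```python
from h import *
C=cam('wrist'); im=cv2.imread('pics/w9.png'); h=cv2.cvtColor(im,cv2.COLOR_BGR2HSV)
cv2.imwrite('pics/c10.png',cv2.resize(im[170:320,0:360],(792,330),interpolation=cv2.INTER_CUBIC))
m=cv2.inRange(h,(100,100,50),(125,255,255)); m2=cv2.inRange(h,(0,0,150),(180,60,255))
A=[];B=[];G=[]
for u in range(40,186,4):
    r=np.flatnonzero(m[170:330,u])+170
    if len(r): A.append((u,r[0]-.5))
for u in range(10,340,6):
    r=np.flatnonzero(m2[150:245,u])+150
    if len(r): B.append((u,r[-1]+.5))
for n,L,z in(('lip',A,55),('lip49',A,49),('strip far top',B,24)):
    P=plane(C,np.array(L),z); p=np.polyfit(P[:,1],P[:,0],1)
    for _ in range(4):
        k=np.abs(P[:,0]-np.polyval(p,P[:,1]))<1.5; p=np.polyfit(P[k,1],P[k,0],1)
    print(n,p.round(4),k.sum(),len(L),P[k,1].min().round(),P[k,1].max().round(), 'at y55',np.polyval(p,55).round(1))
```

```text
lip [2.30000e-03 5.42966e+02] 32 37 29.0 117.0 at y55 543.1
lip49 [2.300000e-03 5.517252e+02] 32 37 25.0 116.0 at y55 551.9
strip far top [4.300000e-03 5.881518e+02] 45 55 -30.0 249.0 at y55 588.4
```

View pics/c10.png

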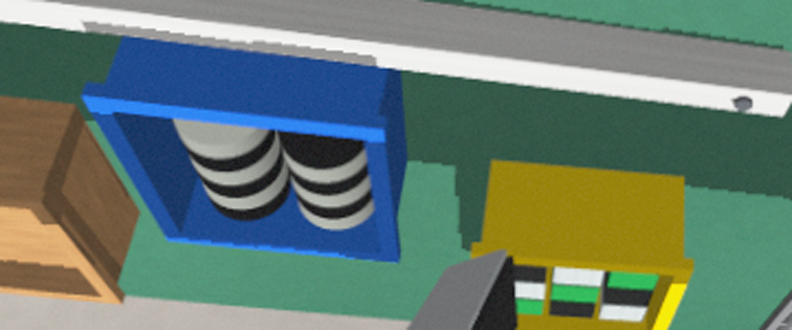

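Run:
```python
from h import *
C=cam('wrist'); im=cv2.imread('pics/w9.png'); h=cv2.cvtColor(im,cv2.COLOR_BGR2HSV)
m=cv2.inRange(h,(100,100,190),(125,255,255)); A=[]
for u in range(42,174,3):
    r=np.flatnonzero(m[195:240,u])+195
    if len(r): A.append((u,r[0]-.5))
P=plane(C,np.array(A),55); p=np.polyfit(P[:,1],P[:,0],1)
for _ in range(4):
    k=np.abs(P[:,0]-np.polyval(p,P[:,1]))<1.5; p=np.polyfit(P[k,1],P[k,0],1)
print(p,k.sum(),len(A),'at y55',np.polyval(p,55))
s0,s9=cv2.imread('pics/scene0.png'),cv2.imread('pics/s9.png'); d=cv2.absdiff(s0,s9).max(2)>60
n,l,st,c=cv2.connectedComponentsWithStats(d.astype(np.uint8)); print([(st[i].tolist()) for i in range(1,n) if st[i,4]>15])
```

```text
[-7.07548481e-03  5.83863246e+02] 44 44 at y55 583.4740941180806
[[449, 0, 29, 44, 760], [469, 0, 22, 4, 48], [480, 0, 71, 34, 1291], [522, 34, 13, 12, 73], [439, 38, 76, 38, 416], [529, 48, 7, 13, 52], [530, 69, 7, 10, 36], [445, 75, 52, 38, 216], [519, 75, 12, 7, 26], [508, 80, 23, 32, 216], [464, 96, 28, 20, 339], [435, 131, 21, 18, 84], [487, 131, 8, 11, 24], [457, 139, 29, 12, 188], [449, 143, 48, 40, 963], [435, 153, 10, 18, 113], [421, 165, 10, 14, 57], [367, 175, 88, 85, 2605], [396, 250, 22, 26, 162], [304, 263, 7, 9, 16], [218, 274, 57, 59, 1653]]
```

```bash
python3 -c "
from rig import *
print(sign_off())"
```

```text
the job is handed in; nothing more can be done
None
```

The blue tote is drawn up to the stop strip, and the hook is back in its cradle. I handed the job in at about 24 s on the clock; it gave no verdict.

**What I did:** I gripped the hook by its handle with the tool tilted about 43°. Then I reached in under the bridge, dropped the blade behind the front wall and drew the tote about 100 mm. It slid at about 2.5 N. I then unhooked and lowered the hook back to the pose it was taken from.

**What the last checks showed:**
- **Contact:** the tote's front wall measures x ≈ 588.4, against 588–589 for the strip's far face, so it is touching.
- **Pull force:** it peaked at 10.8 N as the tote met the strip, more than I intended. I eased it to 5.4 N straight away. The limit given is about 9 N at the rim, so the tote may have begun to lift for a moment. It stood level in the pictures afterwards.
- **Squareness:** the two cameras disagree slightly. Relative to the strip, the top view gives about +0.010 rad and the wrist view about −0.011 rad. That is roughly pixel noise either way, so I take it as square to within about 0.6°.
- **Hook:** the pictures show it in both forks, blade hanging down, and it did not slip in the grip. There was a sideways contact of about 4.6 N while seating, much the same as when I gripped it.
- **Neighbours and bench:** comparing the before and after pictures, the changes were the arm, its shadow and the tote. One small changed patch close to the pliers I took to be the arm's shadow, without a closer look.
- **Bridge:** no force showed while the gripper was near it, and the gripper looked clear.

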